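Rake the adapter tester on its tilt plate and load it

ROBOT

A 6-joint arm with a two-finger parallel gripper is mounted at the origin on a cart in front of the work surface, level with it; the furniture and walls round the work are solid. World frame = base frame: x ahead of the robot, y to its left, z up, the work surface at z = 0. Lengths are in mm, angles in degrees, forces in N, time in s.
With the tool pointing down it reaches from about 350 to 850 mm from the base axis. Payload 8.1 kg.
Tool frame: the origin (TCP) lies on the centre line of the jaws, within the pads' length; the fingertips stand r.tip_extent ahead of it and the grasp point (between the pads) lies 8 mm behind it (r.tip_extent is the distance from the TCP to the fingertips, in mm); z points along the fingers, y is the direction in which the jaws open and shut (so a half turn about z gives the same grasp; the last joint's range is limited). The gripper opens to 85 mm and grips with 20 to 120 N. Pads are 22 mm wide; open, the fingers measure 114 mm over their backs; the gripper's body (76 mm by 85 mm) begins 54 mm behind the grasp point. The pads swing forward as they close: fully open they stand 13 mm farther back than shut.
Start: joints at [65.122, 7.471, 85.268, -0, 87.261, -4.893], TCP at [205.041, 563.883, 242.292] pointing down, gripper open.
Joint ranges: [-169.43, 169.43], [-51.17, 129.36], [1.28, 143.12], [-76.62, 256.62], [0, 156.53], [-152.29, 152.29]. Speed limits (degrees/s): [136.94, 136.94, 159.86, 180, 180, 180].

INTERFACE

Orientations are given as [roll, pitch, yaw] about the fixed x, y, z axes, in that order (R = Rz(yaw) Ry(pitch) Rx(roll)).
In Python, from bench import sense, optics, hand_in, spotter, r gives the robot as it stands.
- The arm moves only by the tool apply_moves, never from a script. Its argument "series" is a list of rows, each a list of 3 entries, a list of its own where there are three numbers: the opening, from 0 (shut) to 1 (fully open), then the shift along the world's x, y, z in m, then the turn about the world's z in rad. In form: [[grip, [x, y, z], turn], ...]. A call has 1 to 5 rows; each row is the pose to reach, as a shift and turn from the pose measured when the call began; what a row does not reach only later rows make up. A row lasts 1/8 s, in which the tool goes at most 62.5 mm and 10.7 degrees, less where a joint would pass 70% of its speed; a pose out of reach is approached as far as the arm can. A call with a gripper value outside its range is refused whole. The fingers move at their own pace and stop on an object; "grip_force" is the grip in N (left out, the last holds). Time passes only in rows, so rows that repeat a pose let the fingers close. It gives the time, the measured TCP pose, the force and the opening at its end, in the units of the state.
- sense(): the state, without advancing time (a new reading comes with each control period).
- optics.snapshot(name): name is "scene" or "top" or "wrist"; returns a dict with "color" (480x640x3 uint8, blue, green, red), "intrinsics" (3x3 intrinsics, pixels), "distortion" ([k1, k2, p1, p2, k3] as OpenCV has them; the pictures are not rectified), "rvec" (rotation vector, rad) and "tvec" (3), from world to camera coordinates, as OpenCV has them. Camera axes: x right, y down, z forward; pixel columns grow to the right and rows downward; lengths in mm; the calibration is good to about 2 mm. A picture is of the moment at which its call begins. There is no depth.
- hand_in(): hands the job in, once; it reports no verdict.
Trained networks look in a picture, given as the dict that the camera call returned (one of the last four; its "shot" number tells which), for a name from the list of things; names that differ only in an ending like _2 or _b are one class to them, and where a whole thing is asked for, a point or a joint stands for the part that bears it (a point fixed in the world has none). Each returns a list of dicts, best first, with "p" (0 to 1); they miss things now and then, are a little off and sometimes report something else, mostly with a low value. They report only what shows in the picture. A call takes as long as a camera call.
- spotter.search_frame(picture, query): "xyz" ([x, y, z] in mm, in the coordinates of the camera as it stood for that picture, good to about 4 mm: the middle of the surface that is visible of it).
- spotter.masks_of(picture, query): "mask" (480x640 bool, what is visible of it).
The state is a dict: "time": time; "joint_pos": joint angles; "qd": joint speeds; "joint_efforts": joint torques, N m; "tool_pos": TCP position; "tcp_rot": TCP orientation; "ft_force": force on the tool from outside, world axes, zero at the start; "wrist_torque": the same for the moment, N m; "finger_gap": finger opening in mm.
Only numpy, scipy, OpenCV 4.12 (cv2) and the standard library are available. Lean on these libraries where they do the work, as an engineer would, in place of code of your own. Each camera call takes 0.05 s, during which the arm holds its last target.

TASK

Get the adapter tester ready for a run: take it by the bar on its front and tip it back on its rear bottom edge until it leans by itself on the padded rail, slide the orange tilt plate, nose first, about half way under the raised front, and lower the tester gently onto the plate so that it stays raked back. Then lay all the adapters from the grey tray on its sloping deck, one to a bay, each lying lengthwise up the slope with one end close up to the rear ledge; when all are in, press the green button on the start box fully down. Let go of everything and leave the other things on the bench alone.

Things in the scene. Friction and masses are not known exactly. Their poses are not given: they have to be found in the camera images.
- tester: Adapter tester: loose grey steel case 120 mm deep (x), 220 wide (y), 125 high, 0.7 to 0.95 kg; white front panel with display and handle bar towards the robot. Origin: centre of its underside, x to the rear, z up (leaning rearwards when tipped). Rear-heavy: mass centre 40 mm ahead of the rear face, 75 mm up; tipped back past 28 deg it falls back by itself and leans on the rail at 33 to 39 deg.
- bay_left (a point): Middle of the left bay on the tester's black deck, at (8, 72, 125) mm in its frame: an adapter 3 mm from the ledge is centred over it. The ledge, 12 mm high, is 48 mm behind this point. Each bay is 58 mm wide between grey guide blocks 9 mm high, one pair by the ledge (25 to 47 mm behind this point) and one at the mouth (27 to 45 mm in front); between the pairs fingers can go down to the deck.
- bay_mid (a point): The same for the middle bay, at (8, 0, 125) mm.
- bay_right (a point): The same for the right bay, at (8, -72, 125) mm.
- tester_bar (a point): Middle of the tester's handle bar: steel, 12 mm thick, 110 mm long along the tester's y, 40 mm in front of the panel (34 mm free behind it); at (-100, 0, 105) mm in the tester's frame.
- tester_heel (a point): Middle of the tester's rear bottom edge, on which it tips; at (60, 0, 0) mm in the tester's frame.
- start (a joint): Green spring push button, 28 mm across, on a small grey start box (64 x 60 x 30 mm) fixed to the bench to the right of the tester: 0 as it rests, 0.006 (m) pressed fully home, which takes about 4 N; it springs back. Fully down counts from 0.0045.
- start_top (a point): Middle of the start button's top, 48 mm above the bench; pressed straight down.
- rail: Padded back rail bolted to the bench behind the tester: black rubber-sleeved tube 30 mm thick, 190 mm long along y, axis 71 mm above the bench, on two aluminium posts; a toe bar 8 mm high about 10 mm behind the tester's rear edge keeps it from sliding. Origin on the bench under the tube's middle, x away from the tester.
- plate_grip (a point): Grip point of the loose orange plastic tilt plate (0.22 kg, 115 mm long in x, 100 wide in y, 12 thick), 40 mm above its underside, on its black upright tab (10 mm thick in y, 40 mm long in x, top 56 mm above the underside). x points from the tab to the nose; the plate reaches 99 mm ahead of this point and 16 mm behind it.
- plate_nose (a point): Edge that carries the tester: middle of the plate's front edge, where it is still 12 mm thick, 93 mm ahead of the grip point and 6 mm above the underside; a thinner bevel reaches 6 mm further. About half way under: this point 45 to 90 mm in front of the tester's rear bottom edge (it is then raked 7.5 to 15 deg).
- tray: Grey staging tray fixed on the bench to the left, 250 x 118 mm, floor 2 mm thick, rim 12 mm high, with three slots side by side (74 mm apart along x), where the adapters wait lengthwise along its y. Guide blocks, 12 mm above the bench, stand between the slots near the rims (26 to 46 mm from the middle line); along the middle line there is room for fingers. Origin: middle of its underside.
- adapter_a (a point): Centre of a black adapter, 44 mm wide, 91 mm long and 26 mm high, 0.085 kg, loose (two or three are present); its long axis is y, x runs across its 44 mm, z up.
- adapter_b (a point): Centre of a black adapter, 44 mm wide, 91 mm long and 26 mm high, 0.085 kg, loose (two or three are present); its long axis is y, x runs across its 44 mm, z up.
- adapter_c (a point): Centre of a black adapter, 44 mm wide, 91 mm long and 26 mm high, 0.085 kg, loose (two or three are present); its long axis is y, x runs across its 44 mm, z up.
- lamp: Bystander, to be left alone: black torch standing on end, 32 mm across, 100 mm high; origin at the middle of its underside.

How it is judged:
By the outcome, as a careful person would: the job done as asked, in the order asked, and still so for the second after the job is handed in, with the robot touching nothing.
Of adapter_ax, adapter_bx, adapter_cx only 2 to 3 are there at a start; the rules pass over those that are not, and their reading is None.
At some moment in a run one of adapter_ax, adapter_bx, adapter_cx may be knocked a few centimetres aside while the robot is not near it.
It also fails if it takes over 208 s, if anything falls off the work surface, if the arm or the gripper's body presses on something with over 40 N, if the wrist force passes 120 N, or if a joint passes its speed limit or range.

## Working session

There is one attempt and no reset: what is moved stays moved. The work goes in short steps, Python scripts to look and compute and a tool call to move; the robot and the scene stay as the last step left them, time stands still between calls to the robot, and variables do not carry over. Pictures are saved under pics/ and viewed, and the job is handed in when it is done.

Besides the shell and the picture viewer there is one more tool, called after ">>>" as a command line: name --argument value ..., lists and objects as JSON in quotes. apply_moves: Moves the arm, as the interface text tells. Its arguments: {"type":"object","properties":{"series":{"type":"array"},"grip_force":{"type":"number"}},"required":["series"]}

```bash
ls; mkdir -p pics; cat > h.py <<'E'
import numpy as np, cv2
from bench import sense, optics, hand_in, spotter, r
def snap(n,save=None):
    p=optics.snapshot(n)
    if save: cv2.imwrite('pics/'+save,p['color'])
    return p
def RT(p):
    R,_=cv2.Rodrigues(np.array(p['rvec'],float)); return R,np.array(p['tvec'],float).reshape(3)
def c2w(p,x):
    R,t=RT(p); return R.T@(np.array(x)-t)
def px2w(p,uv,z):
    R,t=RT(p)
    u=cv2.undistortPoints(np.array([[uv]],float),np.array(p['intrinsics'],float),np.array(p['distortion'],float))[0,0]
    d=R.T@np.array([u[0],u[1],1.]); o=-R.T@t
    return o+d*(z-o[2])/d[2]
def w2px(p,X):
    return cv2.projectPoints(np.array(X,float).reshape(-1,3),np.array(p['rvec'],float),np.array(p['tvec'],float),np.array(p['intrinsics'],float),np.array(p['distortion'],float))[0].reshape(-1,2)
def st():
    s=sense(); print({k:np.round(s[k],3).tolist() for k in ['time','tool_pos','tcp_rot','ft_force','finger_gap','joint_pos']}); return s
E
python3 - <<'E'
from h import *
st(); print(r.tip_extent)
for n in ['top','scene']:
    p=snap(n,n+'0.png')
    R,t=RT(p); print(n,'cam at',(-R.T@t).round())
    for q in ['tester','tester_bar','plate_grip','rail','tray','adapter_a','start_top','lamp','bay_mid','tester_heel','plate_nose']:
        try:
            for d in spotter.search_frame(p,q)[:5]: print(q,round(d['p'],2),c2w(p,d['xyz']).round(1))
        except Exception as e: print(q,e)
snap('wrist','wrist0.png')
E
```

```text
pics
{'time': 0.0, 'tool_pos': [204.83, 563.411, 241.26], 'tcp_rot': [-179.898, -0.007, 160.014], 'ft_force': [-0.995, -0.671, -0.15], 'finger_gap': 85.489, 'joint_pos': [65.123, 7.514, 85.329, -0.002, 87.259, -4.891]}
11.0
top cam at [546. 133. 953.]
tester 0.93 [599.9  62.1 121. ]
tester_bar 0.58 [597.9  60.3 126.3]
plate_grip 0.85 [444.5 126.4  10.8]
rail 0.77 [729.   75.   80.7]
tray 0.67 [539.7 293.4   7.1]
adapter_a 0.96 [610.6 361.3  31.1]
adapter_a 0.92 [555.3 316.5  27.1]
start_top 0.55 [ 621.3 -119.7   49.9]
lamp 0.56 [683.1 281.1  80. ]
bay_mid 0.88 [597.5  59.6 124.6]
tester_heel 0.68 [594.6  59.9 126.5]
plate_nose 0.91 [439.9 122.7  12.9]
scene cam at [ 188. -342.  807.]
tester 0.85 [579.4  34.6 125.2]
tester 0.73 [550.2 314.8  28.5]
tester_bar 0.61 [571.7  32.6 127.3]
plate_grip 0.69 [430.8 123.7  11. ]
rail 0.67 [731.1  67.5  81. ]
rail 0.28 [ 619.4 -124.9   49.4]
tray 0.56 [521.7 282.3   0.9]
adapter_a 0.92 [549.5 315.3  28.5]
adapter_a 0.72 [605.7 361.   25.1]
start_top 0.63 [ 618.3 -124.    54.2]
lamp 0.82 [677.2 276.4  51.7]
lamp 0.25 [518.2 283.6   1.2]
bay_mid 0.72 [576.6  34.1 123.1]
tester_heel 0.66 [575.6  36.  120.3]
tester_heel 0.27 [550.4 316.7  24.1]
plate_nose 0.91 [433.6 120.7  11.1]
```

View pics/top0.png

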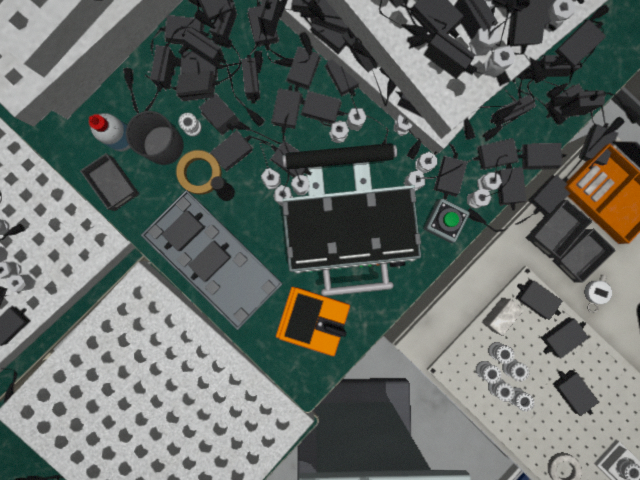

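View pics/scene0.png

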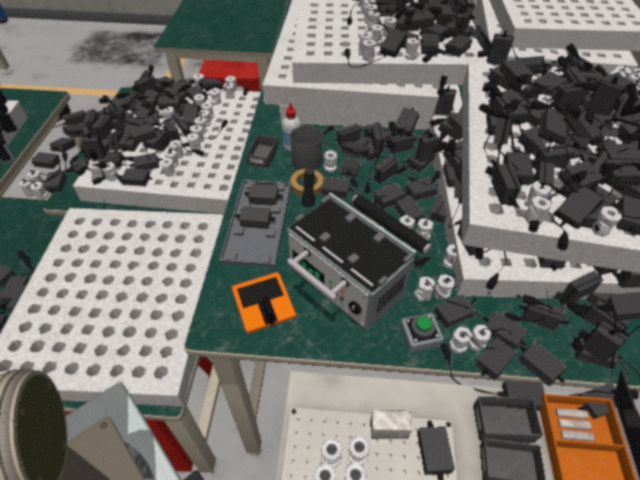

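View pics/wrist0.png

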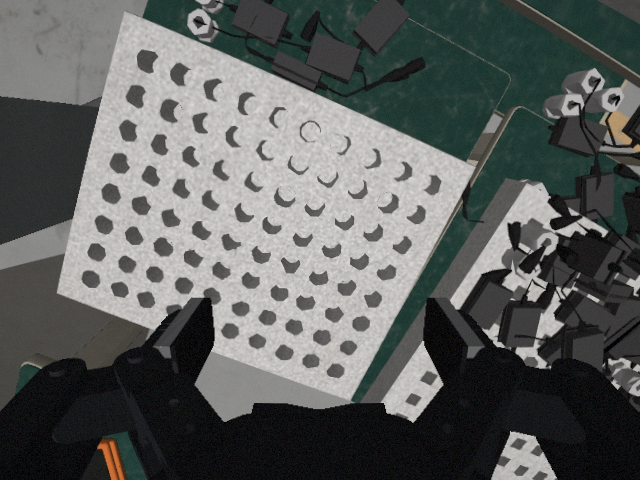

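```bash
python3 - <<'E'
import cv2
t=cv2.imread('pics/top0.png'); s=cv2.imread('pics/scene0.png')
cv2.imwrite('pics/c1.png',cv2.resize(t[140:370,260:480],None,fx=2.6,fy=2.6,interpolation=cv2.INTER_CUBIC))
cv2.imwrite('pics/c2.png',cv2.resize(t[180:340,130:290],None,fx=3.7,fy=3.7,interpolation=cv2.INTER_CUBIC))
cv2.imwrite('pics/c3.png',cv2.resize(s[170:350,215:455],None,fx=3.3,fy=3.3,interpolation=cv2.INTER_CUBIC))
E
python3 -c "
from bench import r
print([a for a in dir(r) if a[0]!='_'])"
```

```text
['PlanningError', 'tip_extent']
```

View pics/c1.png

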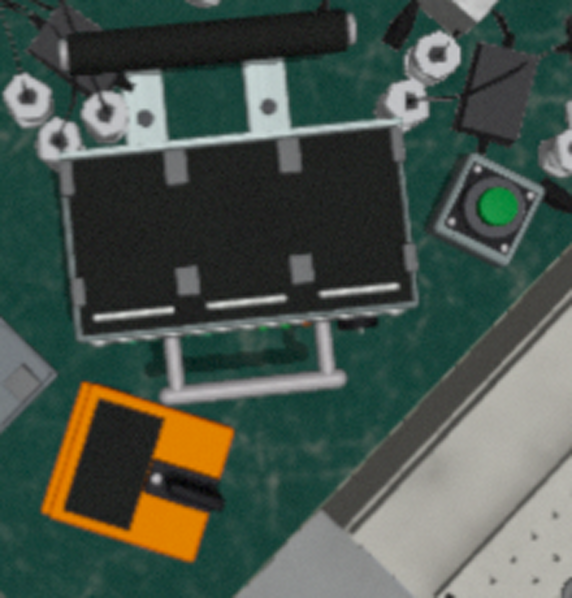

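View pics/c2.png

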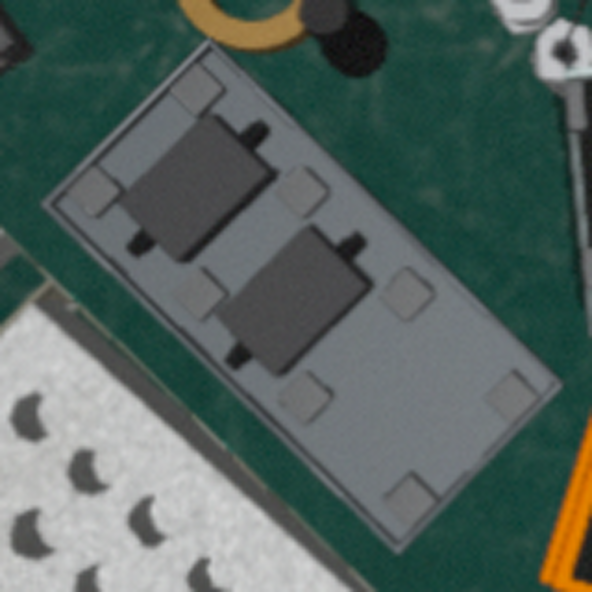

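View pics/c3.png

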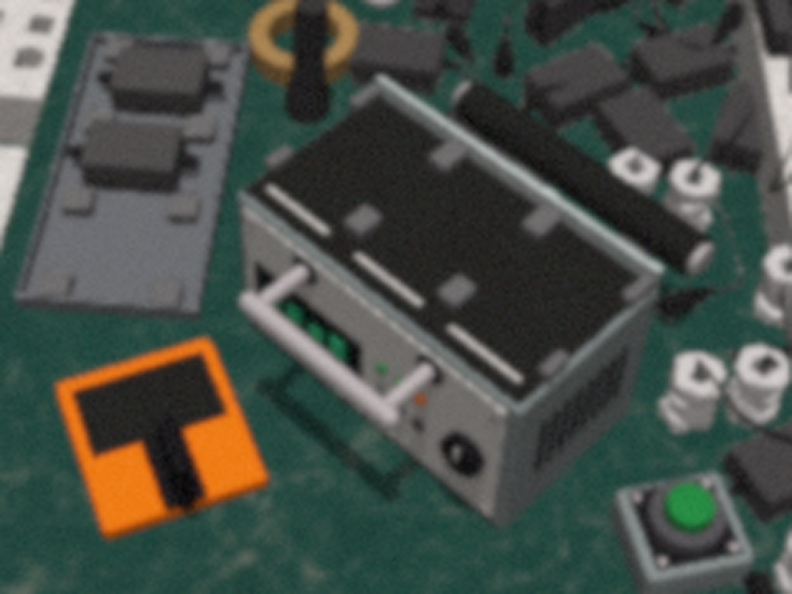

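```bash
cat > fit.py <<'E'
from h import *
from scipy.optimize import least_squares
def fit(obs,x0):
    # obs: list (pic, [(uv),(xyz)])
    def f(v):
        c,s=np.cos(v[2]),np.sin(v[2]); out=[]
        for p,prs in obs:
            X=np.array([[c*a-s*b+v[0],s*a+c*b+v[1],z] for _,(a,b,z) in prs])
            out.append((w2px(p,X)-np.array([u for u,_ in prs])).ravel())
        return np.concatenate(out)
    o=least_squares(f,x0,loss='soft_l1',f_scale=1.0)
    return o.x,f(o.x).reshape(-1,2)
E
python3 - <<'E'
from fit import *
T=snap('top'); S=snap('scene')
c1=lambda u,v:(u/2.6+260-.3,v/2.6+140-.3)
c2=lambda u,v:(u/3.7+130-.3,v/3.7+180-.3)
c3=lambda u,v:(u/3.3+215-.3,v/3.3+170-.3)
x,e=fit([(T,[(c1(80,341),(-60,110,125)),(c1(416,304),(-60,-110,125)),(c1(397,122),(60,-110,137)),(c1(60,155),(60,110,137)),(c1(163,398),(-100,55,105)),(c1(345,378),(-100,-55,105))]),
 (S,[(c3(243,300),(-100,55,105)),(c3(390,415),(-100,-55,105)),(c3(243,200),(-60,110,125)),(c3(515,412),(-60,-110,125)),(c3(500,522),(-60,-110,0)),(c3(660,268),(60,-110,137)),(c3(380,78),(60,110,137))])],[610,60,.05])
print('tester',x[:2].round(1),np.degrees(x[2]).round(2));print(e.round(1).tolist())
x,e=fit([(T,[(c1(195,561),(-16,50,12)),(c1(235,428),(-16,-50,12)),(c1(85,383),(99,-50,3)),(c1(42,514),(99,50,3))]),
 (S,[(c3(55,380),(99,50,3)),(c3(210,337),(99,-50,3)),(c3(267,478),(-16,-50,12)),(c3(103,530),(-16,50,8))])],[430,120,1.3])
print('plate grip',x[:2].round(1),np.degrees(x[2]).round(2));print(e.round(1).tolist())
# tray; rim top z=12
x,e=fit([(T,[(c2(210,40),(125,59,12)),(c2(43,203),(-125,59,12)) if 0 else (c2(43,203),(125,-59+118*0,12)) if 0 else (c2(43,203),(-125,-59,12)) if 0 else (c2(400,550),(-125,-59,12)) if 0 else (c2(400,550),(-125,59,12)),
 (c2(560,382),(-125,-59,12)),(c2(43,203),(125,59,12))][1:] + [(c2(210,40),(125,-59,12))])],[545,310,.8])
print('tray',x[:2].round(1),np.degrees(x[2]).round(2));print(e.round(1).tolist())
# adapters top face z=28 body corners
for n,cs in dict(far=[(118,193),(210,113),(275,175),(185,260)],near=[(215,303),(313,227),(372,285),(278,375)]).items():
    P=np.array([px2w(T,c2(*c),28)[:2] for c in cs]); print(n,P.mean(0).round(1),np.linalg.norm(P[1]-P[0]).round(1),np.linalg.norm(P[2]-P[1]).round(1),np.degrees(np.arctan2(*(P[1]-P[0])[::-1])).round(1))
print('button',px2w(T,c1(497,207),48).round(1),px2w(S,c3(690,505),48).round(1))
E
```

```text
tester [601.5  64.4] 5.09
[[-2.7, 1.6], [1.0, 2.0], [1.8, -1.2], [-2.7, -0.3], [1.0, -0.2], [-4.0, 0.6], [1.7, -0.0], [-0.3, 0.1], [-2.9, -3.8], [1.4, -0.3], [0.4, 3.0], [1.5, 0.4], [-0.7, -2.1]]
plate grip [425.4  89.4] 71.42
[[-0.9, 1.3], [0.0, 0.7], [-0.9, -1.1], [-0.9, -0.2], [0.2, 1.7], [0.0, 0.4], [1.1, -0.4], [0.8, 1.7]]
tray [557.3 313.6] 44.94
[[-0.1, 0.7], [1.5, 0.1], [-0.6, 0.1], [-0.2, -1.2]]
far [611.  362.6] 59.5 44.3 -49.0
near [555.  315.3] 60.5 40.9 -52.6
button [ 622.1 -123.7   48. ] [ 621.4 -122.9   48. ]
```

>>> apply_moves --series '[[0.42,[0.03,-0.051,0],-0.113],[0.42,[0.06,-0.102,0],-0.227],[0.42,[0.09,-0.153,0],-0.34],[0.42,[0.12,-0.204,0],-0.454],[0.42,[0.15,-0.255,0],-0.567]]' --grip_force 25

```text
time: 1.98
tool_pos: [355.8, 307.3, 242.6]
tcp_rot: [179.9, 0.0, 127.3]
ft_force: [0.5, 0.7, 0.2]
finger_gap: 36.2
```

>>> apply_moves --series '[[0.42,[0.04,-0.06,0],-0.14],[0.42,[0.07,-0.12,0],-0.29],[0.42,[0.1,-0.18,0],-0.43],[0.42,[0.13,-0.24,0],-0.567],[0.42,[0.13,-0.24,0],-0.567]]'

```text
time: 2.6
tool_pos: [486.7, 64.1, 242.7]
tcp_rot: [179.9, 0.0, 94.5]
ft_force: [-0.4, 0.6, 0.2]
finger_gap: 35.9
```

```bash
python3 - <<'E'
from h import *
st(); p=snap('wrist','w1.png')
R,t=RT(p);print((-R.T@t).round(),w2px(p,[[501.9,55.5,105]]))
for d in spotter.search_frame(p,'tester_bar')[:2]: print(d['p'],c2w(p,d['xyz']))
E
```

```text
{'time': 2.6, 'tool_pos': [486.711, 64.127, 242.681], 'tcp_rot': [179.921, 0.047, 94.545], 'ft_force': [-0.422, 0.616, 0.215], 'finger_gap': 35.862, 'joint_pos': [1.55, -9.743, 102.214, -0.043, 87.449, -2.993]}
[481. 135. 375.] [[336.58205534 241.33150863]]
0.61 [591.86039961  88.18916731 123.58631659]
```

View pics/w1.png

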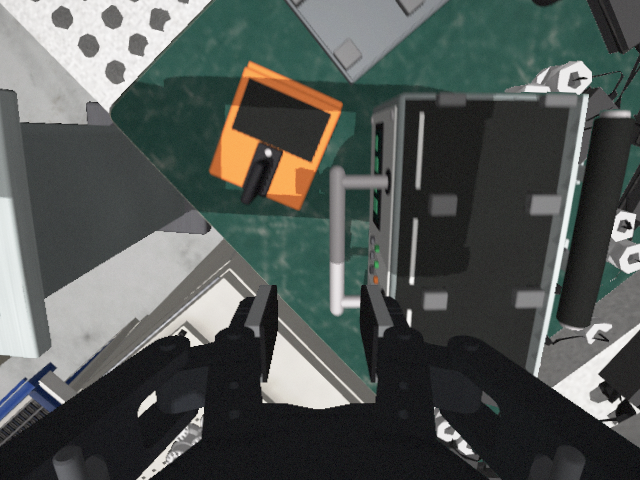

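>>> apply_moves --series '[[0.35,[0.015,-0.009,0],0.01],[0.35,[0.015,-0.009,-0.05],0.01],[0.35,[0.015,-0.009,-0.1],0.01],[0.35,[0.015,-0.009,-0.146],0.01],[0.35,[0.015,-0.009,-0.146],0.01]]'

```text
time: 3.32
tool_pos: [499.4, 56.7, 93.9]
tcp_rot: [-179.8, 0.0, 95.3]
ft_force: [-0.7, -0.1, 0.3]
finger_gap: 29.8
```

```bash
python3 - <<'E'
from h import *
st(); snap('scene','s1.png'); snap('wrist','w2.png')
E
```

```text
{'time': 3.325, 'tool_pos': [499.373, 56.732, 93.926], 'tcp_rot': [-179.8, 0.006, 95.262], 'ft_force': [-0.727, -0.143, 0.27], 'finger_gap': 29.756, 'joint_pos': [0.65, -0.229, 109.35, -0.023, 71.079, -4.605]}
```

View pics/w2.png

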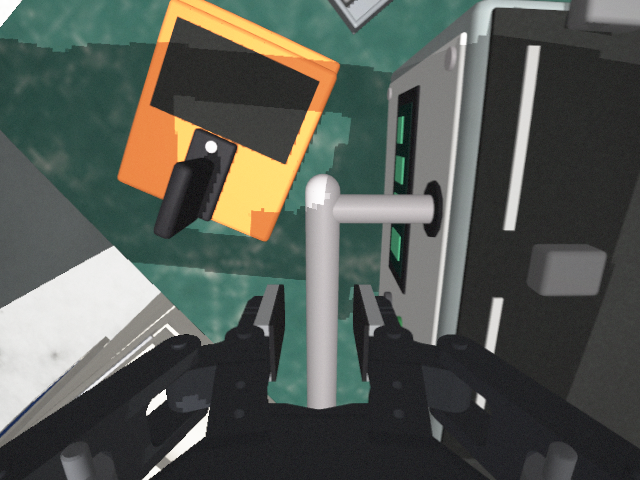

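>>> apply_moves --series '[[0,[0,0,0],0],[0,[0,0,0],0],[0,[0,0,0],0],[0,[0,0,0],0]]' --grip_force 30

```text
time: 3.92
tool_pos: [501.8, 57.0, 98.1]
tcp_rot: [179.9, -0.0, 95.3]
ft_force: [-3.6, 3.0, 6.5]
finger_gap: 10.7
```

```bash
python3 - <<'E'
from h import *
import numpy as np
st()
# arc
for th in [5,10,15,20,25,28,30,33,36,39]:
    a=np.radians(146.7-th); a0=np.radians(np.degrees(np.arctan2(105,-160)))
    a=a0-np.radians(th)
    R=np.hypot(160,105)
    d=R*(np.cos(a)-np.cos(a0)); z=R*(np.sin(a)-np.sin(a0))
    y=np.radians(5); print(th,(d*np.cos(y)).round(1),(d*np.sin(y)).round(1),z.round(1))
E
```

```text
{'time': 3.925, 'tool_pos': [501.808, 57.005, 98.133], 'tcp_rot': [179.889, -0.004, 95.265], 'ft_force': [-3.601, 3.029, 6.521], 'finger_gap': 10.742, 'joint_pos': [0.653, -0.456, 109.097, 0.014, 71.248, -4.617]}
5 9.7 0.9 13.5
10 20.6 1.8 26.2
15 32.5 2.8 37.8
20 45.4 4.0 48.4
25 59.1 5.2 57.8
28 67.8 5.9 62.8
30 73.7 6.4 65.9
33 82.7 7.2 70.2
36 91.9 8.0 74.0
39 101.3 8.9 77.3
```

>>> apply_moves --series '[[0,[0.005,0.0005,0.007],0],[0,[0.01,0.001,0.0135],0],[0,[0.015,0.0014,0.02],0],[0,[0.0205,0.002,0.026],0],[0,[0.0265,0.0024,0.032],0]]'

```text
time: 4.55
tool_pos: [528.0, 59.4, 130.7]
tcp_rot: [180.0, -0.0, 95.3]
ft_force: [-8.5, -0.8, 4.5]
finger_gap: 11.0
```

```bash
python3 - <<'E'
from h import *
st(); snap('scene','s2.png')
E
```

```text
{'time': 4.55, 'tool_pos': [528.027, 59.391, 130.72], 'tcp_rot': [179.985, -0.007, 95.264], 'ft_force': [-8.494, -0.82, 4.513], 'finger_gap': 10.974, 'joint_pos': [0.883, 1.571, 103.408, 0.008, 75.007, -4.383]}
```

View pics/s2.png

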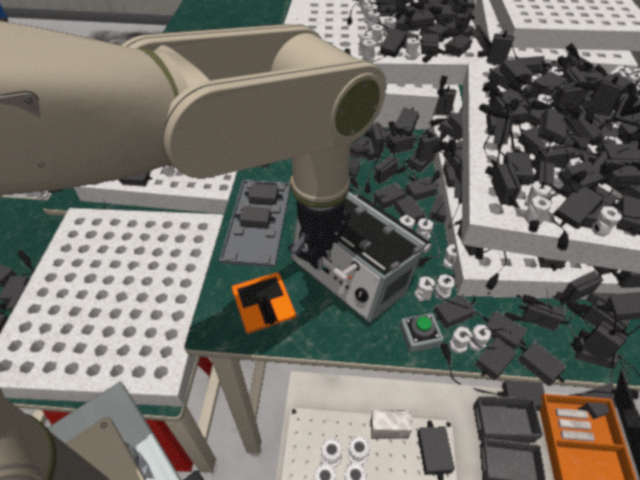

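>>> apply_moves --series '[[0,[0.005,0.0005,0.006],0],[0,[0.011,0.001,0.0115],0],[0,[0.018,0.0015,0.017],0],[0,[0.0245,0.002,0.022],0],[0,[0.0315,0.003,0.027],0]]'

```text
time: 5.22
tool_pos: [561.2, 62.4, 159.1]
tcp_rot: [179.9, 0.0, 95.3]
ft_force: [2.4, 0.3, -5.1]
finger_gap: 10.8
```

>>> apply_moves --series '[[0,[0.004,0.0005,0.0025],0],[0,[0.009,0.001,0.005],0],[0,[0.014,0.0015,0.0075],0],[0,[0.019,0.0018,0.0097],0],[0,[0.024,0.002,0.0115],0]]'

```text
time: 5.85
tool_pos: [585.8, 64.6, 171.5]
tcp_rot: [179.8, -0.0, 95.3]
ft_force: [-5.0, 1.2, 7.4]
finger_gap: 10.5
```

```bash
python3 - <<'E'
from h import *
st(); snap('top','t3.png'); snap('scene','s3.png')
E
```

```text
{'time': 5.85, 'tool_pos': [585.823, 64.584, 171.494], 'tcp_rot': [179.816, -0.007, 95.261], 'ft_force': [-4.982, 1.156, 7.408], 'finger_gap': 10.524, 'joint_pos': [1.296, 8.12, 92.035, 0.02, 79.662, -3.969]}
```

View pics/s3.png

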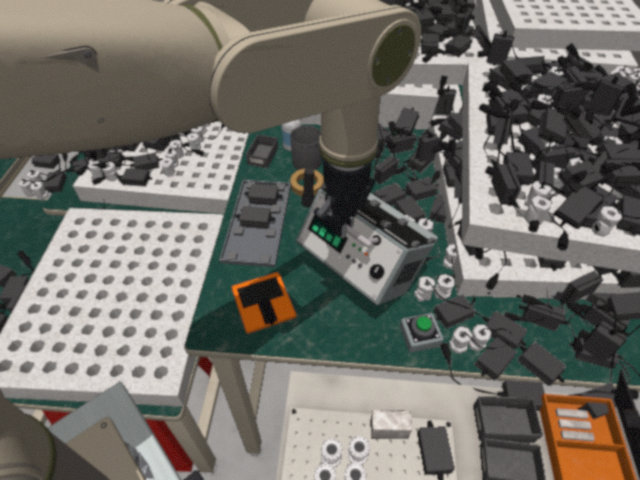

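>>> apply_moves --series '[[0,[0.003,0,0.001],0],[0,[0.006,0.0005,0.002],0],[0,[0.006,0.0005,0.002],0]]'

```text
time: 6.32
tool_pos: [592.9, 65.2, 174.6]
tcp_rot: [179.7, -0.0, 95.3]
ft_force: [-3.8, -0.3, 6.7]
finger_gap: 10.7
```

>>> apply_moves --series '[[0,[0.003,0,0.001],0],[0,[0.006,0.0005,0.002],0],[0,[0.006,0.0005,0.002],0]]'

```text
time: 6.7
tool_pos: [597.6, 66.5, 176.3]
tcp_rot: [179.9, -0.1, 95.3]
ft_force: [-12.0, 3.0, 8.1]
finger_gap: 10.7
```

>>> apply_moves --series '[[0.18,[0,0,0],0],[0.22,[0,0,0],0],[0.28,[0,0,0],0],[0.33,[0,0,0],0],[0.33,[0,0,0],0]]'

```text
time: 7.32
tool_pos: [597.7, 66.4, 176.4]
tcp_rot: [179.9, -0.1, 95.3]
ft_force: [0.3, -0.8, 0.5]
finger_gap: 28.2
```

```bash
python3 - <<'E'
from h import *
st(); snap('wrist','w4.png')
E
```

```text
{'time': 7.325, 'tool_pos': [597.664, 66.425, 176.372], 'tcp_rot': [179.908, -0.076, 95.287], 'ft_force': [0.305, -0.847, 0.533], 'finger_gap': 28.183, 'joint_pos': [1.409, 9.798, 89.654, 0.083, 80.461, -3.891]}
```

View pics/w4.png

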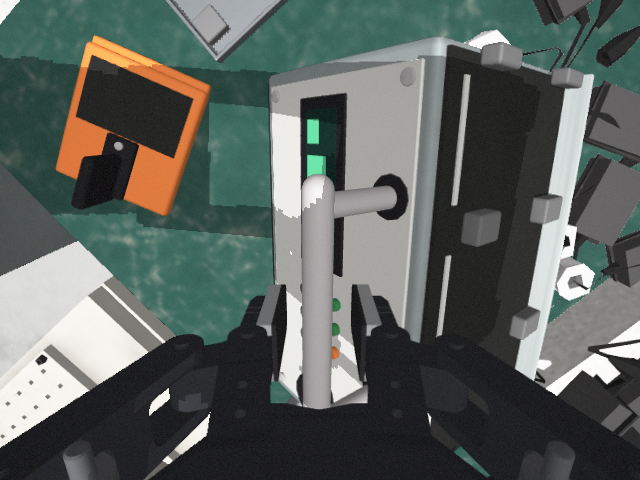

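>>> apply_moves --series '[[0.33,[0,0,0.03],0],[0.33,[0,0,0.08],0],[0.5,[-0.03,0.004,0.1],-0.1],[0.5,[-0.09,0.01,0.1],-0.25],[0.5,[-0.15,0.017,0.1],-0.417]]'

```text
time: 8.0
tool_pos: [446.4, 83.5, 276.7]
tcp_rot: [179.9, -0.1, 71.1]
ft_force: [-0.7, 0.3, 1.3]
finger_gap: 42.9
```

>>> apply_moves --series '[[0.5,[-0.022,0.006,0],0],[0.5,[-0.022,0.006,-0.04],0],[0.5,[-0.022,0.006,-0.06],0],[0.5,[-0.022,0.006,-0.06],0]]'

```text
time: 8.5
tool_pos: [423.2, 89.4, 215.2]
tcp_rot: [-180.0, -0.0, 71.1]
ft_force: [-0.4, 0.6, -0.1]
finger_gap: 42.6
```

```bash
python3 - <<'E'
from h import *
st(); p=snap('wrist','w5.png'); print(w2px(p,[[425.4,89.4,40],[425.4,89.4,56]]))
for d in spotter.search_frame(p,'plate_grip')[:2]: print(d['p'],c2w(p,d['xyz']))
snap('top','t5.png'); snap('scene','s5.png')
E
```

```text
{'time': 8.5, 'tool_pos': [423.228, 89.403, 215.2], 'tcp_rot': [-179.982, -0.033, 71.076], 'ft_force': [-0.394, 0.582, -0.082], 'finger_gap': 42.59, 'joint_pos': [5.099, -18.725, 112.58, 0.038, 86.148, 24.02]}
[[320.93747949 217.75393853]
 [321.06246033 222.05434092]]
0.56 [437.21115843 132.34700572  15.00124508]
```

View pics/w5.png

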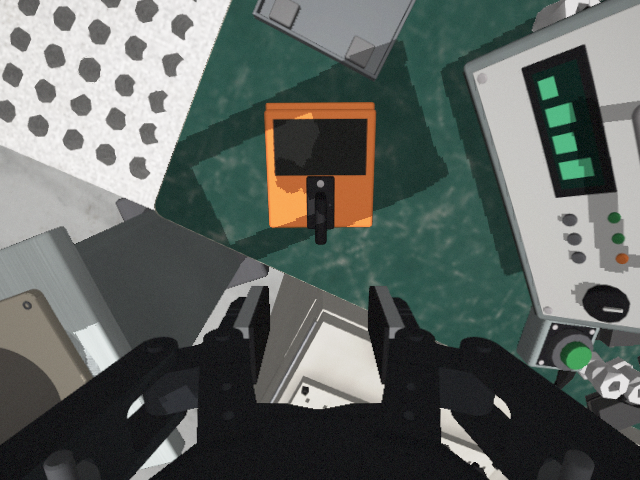

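View pics/s5.png

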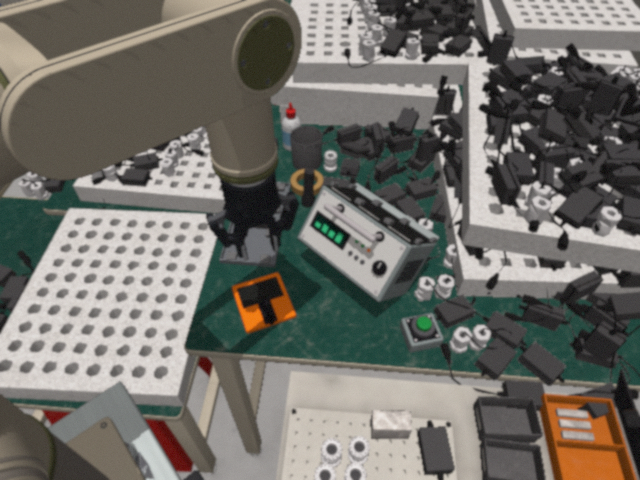

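>>> apply_moves --series '[[0.45,[0.002,0,-0.05],0],[0.45,[0.002,0,-0.1],0],[0.45,[0.002,0,-0.15],0],[0.45,[0.002,0,-0.182],0],[0.45,[0.002,0,-0.182],0]]'

```text
time: 9.32
tool_pos: [425.5, 89.3, 34.5]
tcp_rot: [180.0, -0.0, 71.1]
ft_force: [-0.2, 0.3, 0.8]
finger_gap: 38.3
```

>>> apply_moves --series '[[0,[0,0,0],0],[0,[0,0,0],0],[0,[0,0,0],0],[0,[0,0,0],0],[0,[0,0,0],0]]' --grip_force 60

```text
time: 9.95
tool_pos: [427.4, 89.5, 36.7]
tcp_rot: [179.8, -0.1, 71.1]
ft_force: [-1.1, -0.3, 7.8]
finger_gap: 8.8
```

```bash
python3 - <<'E'
from h import *
st(); snap('wrist','w6.png')
E
```

```text
{'time': 9.95, 'tool_pos': [427.36, 89.495, 36.704], 'tcp_rot': [179.797, -0.137, 71.057], 'ft_force': [-1.07, -0.337, 7.781], 'finger_gap': 8.837, 'joint_pos': [5.059, -6.297, 121.873, 0.048, 64.182, 23.981]}
```

View pics/w6.png

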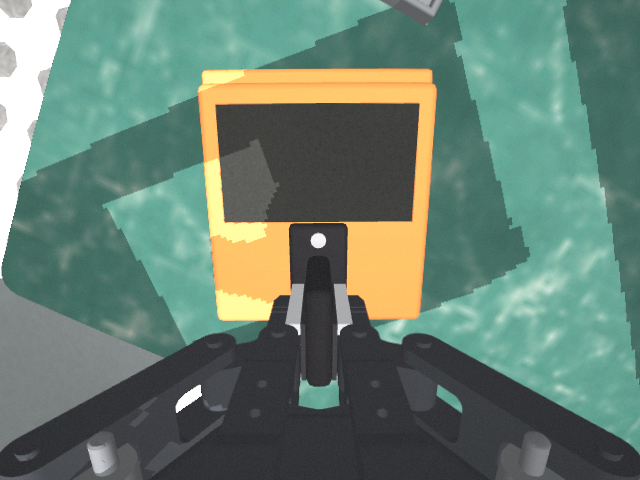

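```bash
python3 - <<'E'
import cv2
t=cv2.imread('pics/t5.png'); s=cv2.imread('pics/s5.png')
cv2.imwrite('pics/c4.png',cv2.resize(t[130:330,260:460],None,fx=3,fy=3,interpolation=cv2.INTER_CUBIC))
cv2.imwrite('pics/c5.png',cv2.resize(s[165:315,280:460],None,fx=4,fy=4,interpolation=cv2.INTER_CUBIC))
E
```

```text
(no output)
```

View pics/c4.png

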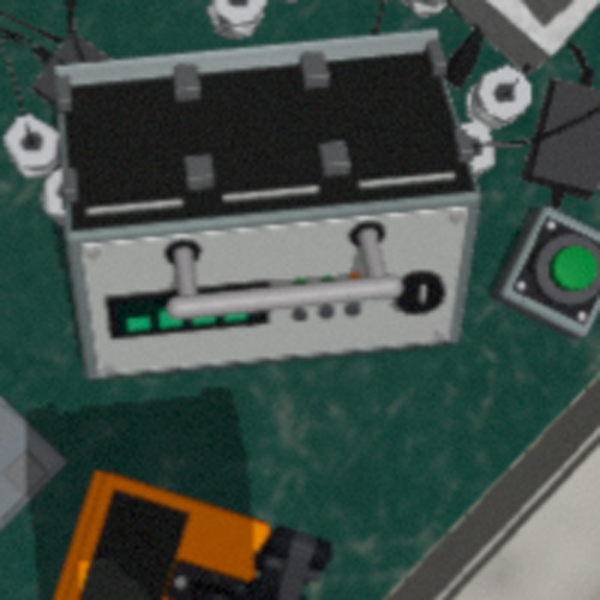

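View pics/c5.png

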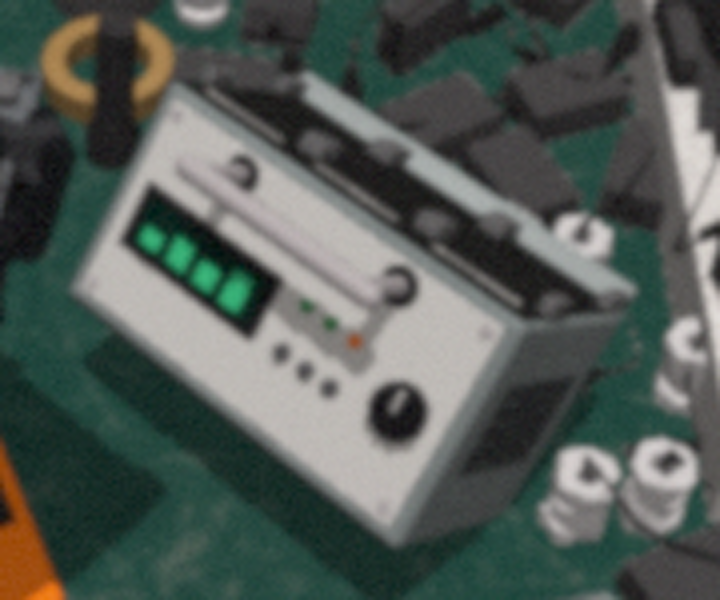

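```bash
cat >> fit.py <<'E'
def tilt_pts(v,P):
    # v: heel x,y,yaw,tilt
    c,s=np.cos(v[3]),np.sin(v[3]); P=np.array(P,float)
    a=P[:,0]-60; z=P[:,2]
    X=a*c+z*s; Z=-a*s+z*c
    C,S=np.cos(v[2]),np.sin(v[2])
    return np.c_[C*X-S*P[:,1]+v[0],S*X+C*P[:,1]+v[1],Z]
def fit_t(obs,x0):
    def f(v):
        return np.concatenate([(w2px(p,tilt_pts(v,[q for _,q in prs]))-np.array([u for u,_ in prs])).ravel() for p,prs in obs])
    o=least_squares(f,x0,loss='soft_l1',f_scale=1.0)
    return o.x,f(o.x).reshape(-1,2)
E
python3 - <<'E'
from fit import *
T=snap('top'); S=snap('scene')
a=lambda u,v:(u/3+260-.3,v/3+130-.3)
b=lambda u,v:(u/4+280-.3,v/4+165-.3)
obs=[(T,[(a(70,230),(-60,110,125)),(a(478,197),(-60,-110,125)),(a(90,378),(-60,110,0)),(a(460,342),(-60,-110,0)),(a(58,72),(60,110,137)),(a(437,35),(60,-110,137)),(a(175,308),(-100,55,105)),(a(400,290),(-100,-55,105))]),
 (S,[(b(172,85),(-60,110,125)),(b(515,322),(-60,-110,125)),(b(72,292),(-60,110,0)),(b(400,548),(-60,-110,0)),(b(635,288),(60,-110,137)),(b(305,72),(60,110,137)),(b(380,300),(-100,-55,105)),(b(180,160),(-100,55,105))])]
x,e=fit_t(obs,[661,70,.087,.6]); print(x[:2].round(1),np.degrees(x[2:]).round(2)); print(e.round(1).tolist())
print(tilt_pts(x,[(-100,0,105),(-60,0,0)]))
E
```

```text
[661.8  68.4] [ 5.07 37.01]
[[-2.1, 2.5], [2.1, -0.7], [-1.3, 2.0], [0.2, 1.2], [-2.2, -1.6], [1.0, -2.1], [1.1, 0.7], [-3.0, -0.6], [0.0, -2.3], [4.4, 0.2], [-1.4, 0.1], [-0.6, 1.2], [2.3, 0.4], [0.4, -0.8], [-2.1, -0.8], [2.5, 1.9]]
[[597.47645963  62.65982082 180.16304106]
 [566.32717817  59.8949515   72.24141319]]
```

>>> apply_moves --series '[[0,[0,0,0.012],0],[0,[-0.001,-0.01,0.012],-0.16],[0,[-0.002,-0.02,0.012],-0.32],[0,[-0.003,-0.03,0.012],-0.48],[0,[-0.005,-0.042,0.012],-0.64]]'

```text
time: 10.72
tool_pos: [422.8, 47.2, 49.9]
tcp_rot: [179.8, -0.2, 34.1]
ft_force: [-0.1, 0.4, -2.2]
finger_gap: 9.3
```

>>> apply_moves --series '[[0,[0,0,0],-0.16],[0,[0,0,0],-0.32],[0,[0,0,0],-0.45],[0,[0,0,0],-0.513],[0,[0,0,0],-0.513]]'

```text
time: 11.35
tool_pos: [423.3, 47.2, 50.8]
tcp_rot: [179.7, -0.3, 4.7]
ft_force: [-0.0, 0.3, -2.7]
finger_gap: 9.4
```

```bash
python3 - <<'E'
from h import *
st(); snap('wrist','w7.png'); snap('top','t7.png')
E
```

```text
{'time': 11.35, 'tool_pos': [423.283, 47.224, 50.823], 'tcp_rot': [179.746, -0.262, 4.736], 'ft_force': [-0.018, 0.297, -2.734], 'finger_gap': 9.385, 'joint_pos': [-0.346, -9.6, 123.13, -0.251, 66.186, 85.019]}
```

View pics/w7.png

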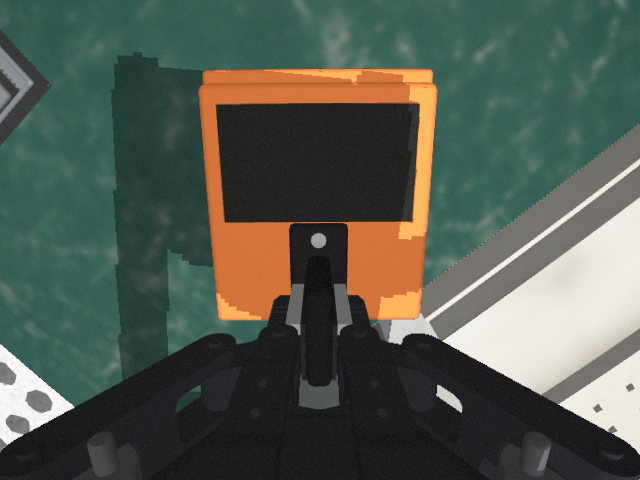

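View pics/t7.png

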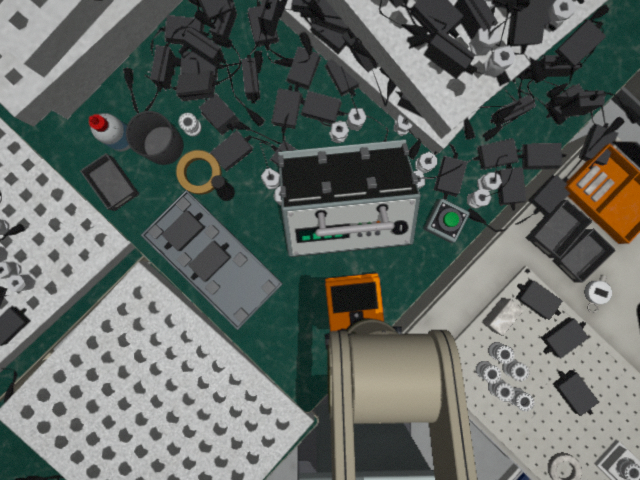

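>>> apply_moves --series '[[0,[0.025,0.002,0],0],[0,[0.025,0.002,-0.008],0],[0,[0.025,0.002,-0.012],0],[0,[0.025,0.002,-0.013],0],[0,[0.025,0.002,-0.013],0]]'

```text
time: 12.08
tool_pos: [447.6, 49.2, 37.3]
tcp_rot: [179.8, -0.2, 4.8]
ft_force: [-0.2, -0.1, -1.9]
finger_gap: 9.2
```

>>> apply_moves --series '[[0,[0,0,-0.0015],0],[0.3,[0,0,-0.0015],0],[0.5,[0,0,0],0],[0.5,[0,0,0],0]]'

```text
time: 12.58
tool_pos: [447.9, 49.2, 37.6]
tcp_rot: [179.8, -0.2, 4.8]
ft_force: [0.6, 0.7, -0.0]
finger_gap: 42.6
```

>>> apply_moves --series '[[0.5,[0,0,0.03],0],[0.5,[0,0,0.08],0],[0.5,[0,0,0.12],-0.18],[0.5,[0,0,0.14],-0.36],[0.5,[0,0,0.14],-0.54]]'

```text
time: 13.2
tool_pos: [449.4, 49.3, 180.2]
tcp_rot: [179.9, -0.5, -26.5]
ft_force: [0.3, 0.6, -0.3]
finger_gap: 43.1
```

>>> apply_moves --series '[[0.5,[0,0,0],0.18],[0.5,[0,0,0],0.36],[0.5,[0,0,0],0.54],[0.5,[0,0,0],0.72],[0.5,[0,0,0],0.9]]'

```text
time: 13.82
tool_pos: [449.3, 49.3, 180.1]
tcp_rot: [179.9, -0.5, 25.4]
ft_force: [0.2, 0.9, -0.2]
finger_gap: 42.6
```

>>> apply_moves --series '[[0.5,[0,0,0],0.18],[0.5,[0,0,0],0.36],[0.5,[0,0,0],0.54],[0.5,[0,0,0],0.72],[0.5,[0,0,0],0.9]]'

```text
time: 14.45
tool_pos: [449.3, 49.3, 180.1]
tcp_rot: [179.9, -0.5, 77.3]
ft_force: [0.6, 0.2, 1.0]
finger_gap: 42.8
```

>>> apply_moves --series '[[0.5,[0,0,0],0.18],[0.5,[0,0,0],0.36],[0.5,[0,0,0],0.54],[0.5,[0,0,0],0.72],[0.5,[0,0,0],0.9]]'

```text
time: 15.08
tool_pos: [449.3, 49.3, 180.0]
tcp_rot: [179.9, -0.5, 129.3]
ft_force: [-0.2, -0.2, -0.6]
finger_gap: 42.6
```

>>> apply_moves --series '[[0.5,[0,0,0],0.18],[0.5,[0,0,0],0.36],[0.5,[0,0,0],0.54],[0.5,[0,0,0],0.72],[0.5,[0,0,0],0.9]]'

```text
time: 15.7
tool_pos: [449.3, 49.3, 179.9]
tcp_rot: [179.9, -0.5, -178.8]
ft_force: [-0.8, 0.7, -0.6]
finger_gap: 42.6
```

```bash
python3 - <<'E'
from h import *
st(); p=snap('wrist','w8.png'); snap('scene','s8.png'); print(w2px(p,[[447.6,49.2,56]]))
E
```

```text
{'time': 15.7, 'tool_pos': [449.254, 49.302, 179.947], 'tcp_rot': [179.871, -0.487, -178.837], 'ft_force': [-0.754, 0.655, -0.591], 'finger_gap': 42.627, 'joint_pos': [-0.334, -13.487, 112.047, 0.118, 81.929, -91.513]}
[[317.73346293 233.12955683]]
```

View pics/w8.png

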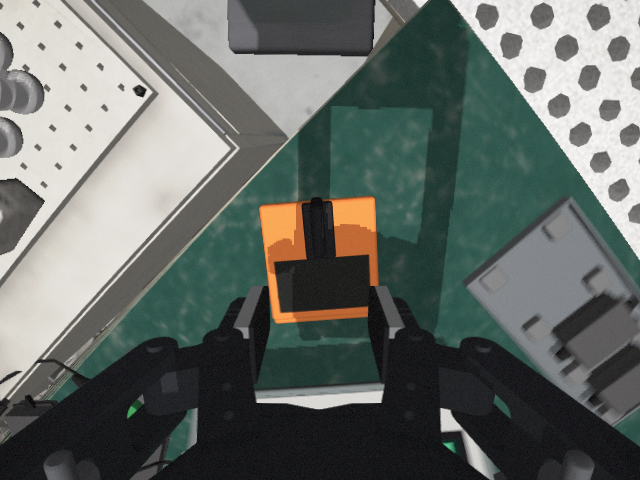

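View pics/s8.png

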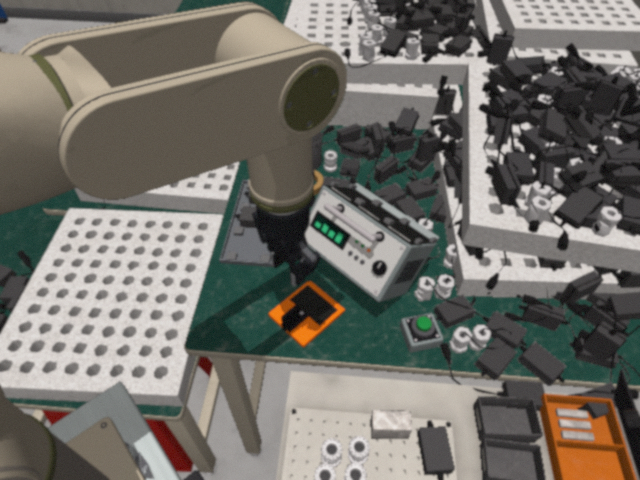

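>>> apply_moves --series '[[0.45,[-0.0015,0,-0.04],0.066],[0.45,[-0.0015,0,-0.09],0.066],[0.45,[-0.0015,0,-0.13],0.066],[0.45,[-0.0015,0,-0.147],0.066],[0.45,[-0.0015,0,-0.147],0.066]]'

```text
time: 16.42
tool_pos: [447.1, 49.3, 32.3]
tcp_rot: [179.9, -0.6, -175.4]
ft_force: [0.4, 0.4, -0.2]
finger_gap: 38.2
```

>>> apply_moves --series '[[0,[0,0,0],0],[0,[0,0,0],0],[0,[0,0,0],0],[0,[0,0,0],0],[0,[0,0,0],0]]'

```text
time: 17.05
tool_pos: [448.8, 49.3, 34.3]
tcp_rot: [179.9, -0.4, -175.4]
ft_force: [-0.9, 0.6, 6.9]
finger_gap: 9.3
```

>>> apply_moves --series '[[0,[0,0,0.004],0],[0,[0.01,0.001,0.004],0],[0,[0.02,0.0018,0.004],0],[0,[0.03,0.0027,0.004],0],[0,[0.03,0.0027,0.004],0]]'

```text
time: 17.68
tool_pos: [479.6, 52.1, 38.2]
tcp_rot: [179.9, -0.4, -175.4]
ft_force: [-0.3, 0.7, -1.7]
finger_gap: 9.1
```

```bash
python3 - <<'E'
from h import *
st(); p=snap('wrist','w9.png'); snap('scene','s9.png')
E
```

```text
{'time': 17.675, 'tool_pos': [479.591, 52.085, 38.211], 'tcp_rot': [179.875, -0.404, -175.382], 'ft_force': [-0.345, 0.66, -1.723], 'finger_gap': 9.053, 'joint_pos': [0.038, 1.547, 114.101, 0.102, 64.765, -94.624]}
```

View pics/w9.png

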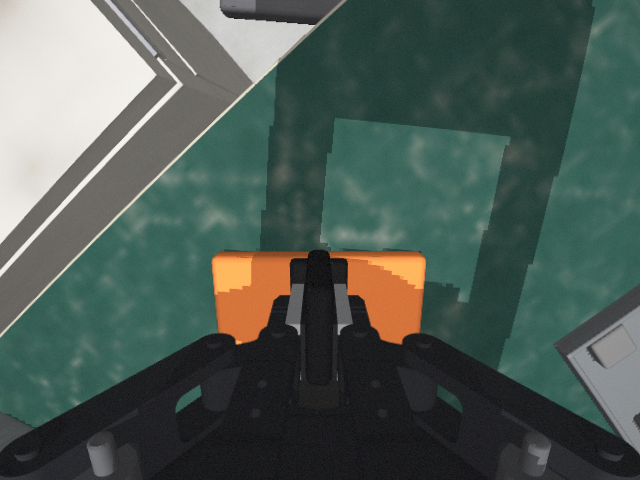

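View pics/s9.png

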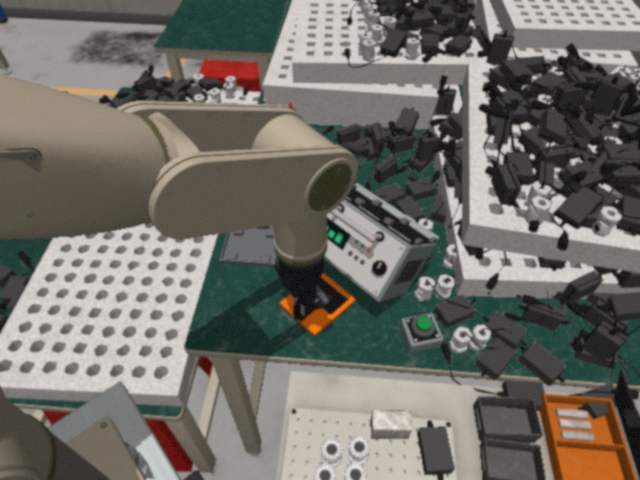

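>>> apply_moves --series '[[0,[0.008,0.0007,0],0],[0,[0.016,0.0014,0],0],[0,[0.023,0.002,0],0],[0,[0.023,0.002,-0.002],0],[0,[0.023,0.002,-0.0035],0]]'

```text
time: 18.4
tool_pos: [501.4, 54.1, 34.3]
tcp_rot: [179.9, -0.5, -175.4]
ft_force: [-7.0, 0.4, 12.0]
finger_gap: 9.3
```

>>> apply_moves --series '[[0,[0,0,-0.001],0],[0.15,[0,0,-0.001],0],[0.3,[0,0,0],0],[0.45,[0,0,0],0],[0.45,[0,0,0],0]]'

```text
time: 19.02
tool_pos: [501.4, 54.1, 34.3]
tcp_rot: [179.9, -0.5, -175.4]
ft_force: [0.1, 0.4, 0.1]
finger_gap: 38.2
```

>>> apply_moves --series '[[0.45,[0,0,0.02],0],[0.45,[-0.02,0,0.05],0],[0.45,[-0.06,0,0.1],0],[0.45,[-0.06,0,0.15],-0.17],[0.45,[-0.06,0,0.2],-0.34]]'

```text
time: 19.65
tool_pos: [440.7, 54.1, 235.9]
tcp_rot: [179.9, -0.5, 164.8]
ft_force: [0.1, -0.3, 0.4]
finger_gap: 38.5
```

```bash
python3 - <<'E'
from h import *
st(); p=snap('top','t10.png'); s=snap('scene','s10.png')
g=[502.5,54.2]; y=np.radians(5)
c=[(99,50,3),(99,-50,3),(-16,50,12),(-16,-50,12),(0,0,56)]
print(w2px(s,[[g[0]+a*np.cos(y)-b*np.sin(y),g[1]+a*np.sin(y)+b*np.cos(y),z] for a,b,z in c]).round(1).tolist())
t=s['color']; cv2.imwrite('pics/c10.png',cv2.resize(t[200:350,260:460],None,fx=4,fy=4,interpolation=cv2.INTER_CUBIC))
t=p['color']; cv2.imwrite('pics/c11.png',cv2.resize(t[180:380,260:460],None,fx=3,fy=3,interpolation=cv2.INTER_CUBIC))
E
```

```text
{'time': 19.65, 'tool_pos': [440.669, 54.143, 235.895], 'tcp_rot': [179.857, -0.459, 164.831], 'ft_force': [0.139, -0.325, 0.44], 'finger_gap': 38.471, 'joint_pos': [0.175, -16.93, 108.998, 0.259, 88.338, -74.664]}
[[329.0, 265.6], [364.4, 293.5], [288.6, 295.4], [324.4, 326.7], [311.7, 293.1]]
```

View pics/c10.png

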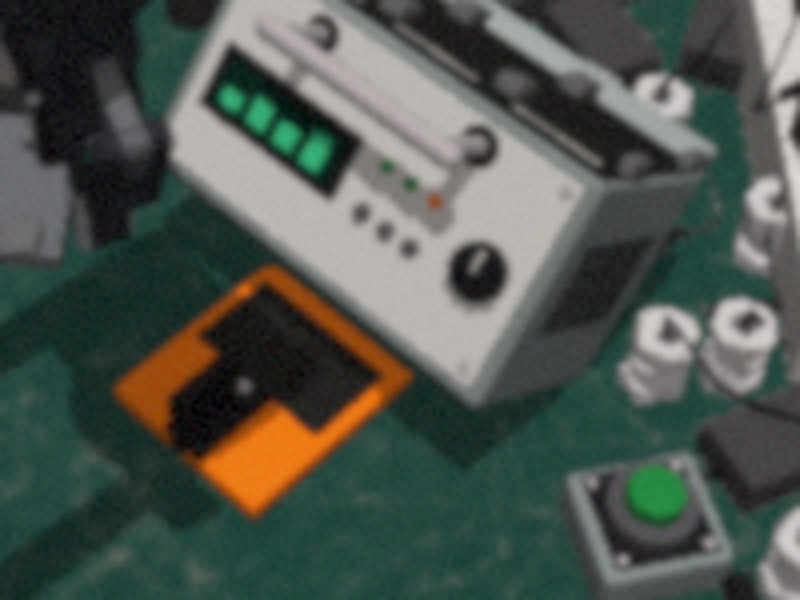

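View pics/c11.png

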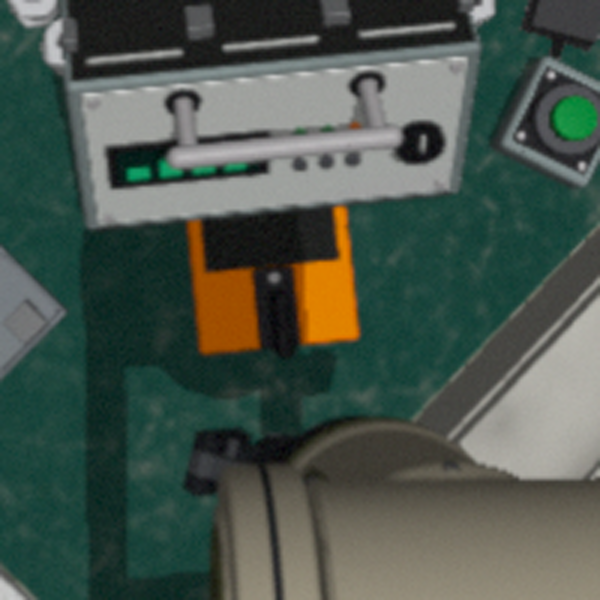

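>>> apply_moves --series '[[0.34,[0.0,0,0.03],-0.18],[0.34,[0.01,0.003,0.065],-0.36],[0.34,[0.06,0.006,0.065],-0.54],[0.34,[0.11,0.009,0.065],-0.72],[0.34,[0.15,0.012,0.065],-0.9]]'

```text
time: 20.38
tool_pos: [596.0, 66.2, 305.0]
tcp_rot: [179.7, 0.1, 113.0]
ft_force: [0.4, -0.1, 1.6]
finger_gap: 29.4
```

>>> apply_moves --series '[[0.34,[0.005,0,0],-0.16],[0.34,[0.006,0,0],-0.313],[0.34,[0.006,0,-0.03],-0.313],[0.34,[0.006,0,-0.03],-0.313]]'

```text
time: 20.88
tool_pos: [600.3, 66.1, 271.2]
tcp_rot: [-179.9, 0.1, 95.2]
ft_force: [-0.5, -0.6, -0.3]
finger_gap: 28.6
```

```bash
python3 - <<'E'
from h import *
st(); p=snap('wrist','w12.png'); print(w2px(p,[[597.6,64,180]]))
E
```

```text
{'time': 20.875, 'tool_pos': [600.302, 66.137, 271.162], 'tcp_rot': [-179.891, 0.084, 95.164], 'ft_force': [-0.514, -0.577, -0.287], 'finger_gap': 28.558, 'joint_pos': [1.477, 7.591, 82.14, -0.091, 90.372, -3.687]}
[[314.26006645 250.18724768]]
```

View pics/w12.png

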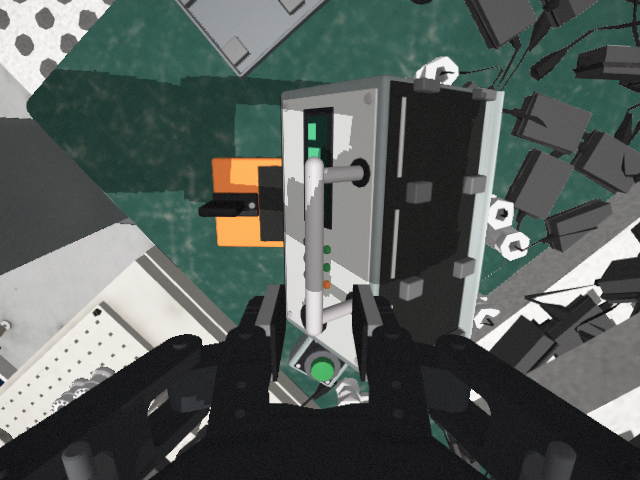

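>>> apply_moves --series '[[0.34,[-0.0027,-0.001,0],0],[0.34,[-0.0027,-0.001,-0.04],0],[0.34,[-0.0027,-0.001,-0.075],0],[0.34,[-0.0027,-0.001,-0.096],0],[0.34,[-0.0027,-0.001,-0.096],0]]'

```text
time: 21.55
tool_pos: [597.4, 65.1, 176.0]
tcp_rot: [-179.9, 0.1, 95.2]
ft_force: [0.1, -0.8, 1.0]
finger_gap: 28.9
```

>>> apply_moves --series '[[0,[0,0,0],0],[0,[0,0,0],0],[0,[0,0,0],0],[0,[0,0,0],0],[0,[0,0,0],0]]' --grip_force 30

```text
time: 22.18
tool_pos: [597.7, 65.2, 178.2]
tcp_rot: [-180.0, 0.1, 95.2]
ft_force: [-5.1, 0.4, 1.6]
finger_gap: 10.7
```

```bash
python3 - <<'E'
import numpy as np
a0=np.arctan2(105,-160);R=np.hypot(160,105)
P=lambda t:R*np.array([np.cos(a0-np.radians(t)),np.sin(a0-np.radians(t))])
for th in range(35,6,-1):
    d=P(th)-P(37); print(th,(d[0]*np.cos(.0885)).round(1),(d[0]*np.sin(.0885)).round(1),d[1].round(1))
E
```

```text
35 -6.2 -0.6 -2.4
34 -9.3 -0.8 -3.6
33 -12.4 -1.1 -4.9
32 -15.4 -1.4 -6.3
31 -18.4 -1.6 -7.7
30 -21.4 -1.9 -9.2
29 -24.3 -2.2 -10.7
28 -27.3 -2.4 -12.3
27 -30.2 -2.7 -14.0
26 -33.1 -2.9 -15.6
25 -35.9 -3.2 -17.4
24 -38.7 -3.4 -19.1
23 -41.5 -3.7 -21.0
22 -44.3 -3.9 -22.9
21 -47.0 -4.2 -24.8
20 -49.7 -4.4 -26.8
19 -52.3 -4.6 -28.8
18 -54.9 -4.9 -30.8
17 -57.5 -5.1 -33.0
16 -60.0 -5.3 -35.1
15 -62.5 -5.5 -37.3
14 -65.0 -5.8 -39.6
13 -67.4 -6.0 -41.8
12 -69.8 -6.2 -44.2
11 -72.2 -6.4 -46.5
10 -74.5 -6.6 -49.0
9 -76.7 -6.8 -51.4
8 -78.9 -7.0 -53.9
7 -81.1 -7.2 -56.4
```

>>> apply_moves --series '[[0,[-0.0045,-0.0004,-0.0017],0],[0,[-0.009,-0.0008,-0.0035],0],[0,[-0.0135,-0.0012,-0.0055],0],[0,[-0.0175,-0.0016,-0.0073],0],[0,[-0.0215,-0.0019,-0.0092],0]]'

```text
time: 22.8
tool_pos: [576.6, 63.3, 170.4]
tcp_rot: [179.9, 0.1, 95.2]
ft_force: [0.1, -0.6, 3.9]
finger_gap: 10.2
```

>>> apply_moves --series '[[0,[-0.004,-0.0004,-0.0022],0],[0,[-0.0085,-0.0007,-0.0047],0],[0,[-0.013,-0.001,-0.0073],0],[0,[-0.017,-0.0014,-0.0098],0],[0,[-0.02,-0.0017,-0.0118],0]]'

```text
time: 23.42
tool_pos: [556.3, 61.5, 158.6]
tcp_rot: [179.9, 0.1, 95.2]
ft_force: [0.0, -0.6, 2.4]
finger_gap: 10.6
```

>>> apply_moves --series '[[0,[-0.004,-0.0004,-0.003],0],[0,[-0.0085,-0.0008,-0.0066],0],[0,[-0.013,-0.0012,-0.01],0],[0,[-0.017,-0.0015,-0.0135],0],[0,[-0.021,-0.0018,-0.017],0]]'

```text
time: 24.05
tool_pos: [534.2, 59.6, 141.4]
tcp_rot: [-180.0, 0.1, 95.2]
ft_force: [-6.1, -1.4, 7.1]
finger_gap: 10.8
```

>>> apply_moves --series '[[0,[-0.0022,-0.0002,-0.002],0],[0,[-0.0045,-0.0004,-0.004],0],[0,[-0.007,-0.0006,-0.0065],0],[0,[-0.009,-0.0008,-0.0088],0],[0,[-0.009,-0.0008,-0.0088],0]]'

```text
time: 24.68
tool_pos: [524.4, 58.7, 132.1]
tcp_rot: [-179.9, 0.1, 95.2]
ft_force: [-5.2, -1.7, 4.8]
finger_gap: 11.1
```

```bash
python3 - <<'E'
from h import *
st(); s=snap('scene','s13.png')
t=s['color']; cv2.imwrite('pics/c13.png',cv2.resize(t[180:340,260:460],None,fx=4,fy=4,interpolation=cv2.INTER_CUBIC)[:600])
E
```

```text
{'time': 24.675, 'tool_pos': [524.351, 58.734, 132.146], 'tcp_rot': [-179.868, 0.102, 95.17], 'ft_force': [-5.189, -1.688, 4.796], 'finger_gap': 11.071, 'joint_pos': [0.898, 1.052, 103.778, -0.116, 75.294, -4.243]}
```

View pics/c13.png

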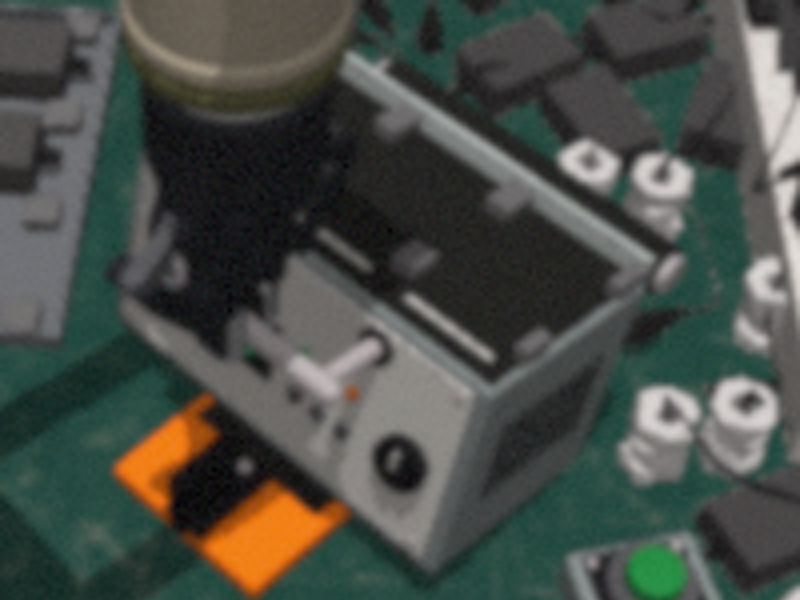

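>>> apply_moves --series '[[0,[-0.001,0,-0.001],0],[0,[-0.002,-0.0001,-0.002],0],[0,[-0.002,-0.0001,-0.002],0]]'

```text
time: 25.1
tool_pos: [522.3, 58.6, 130.1]
tcp_rot: [-179.9, 0.1, 95.2]
ft_force: [-3.6, -1.9, 4.2]
finger_gap: 10.7
```

>>> apply_moves --series '[[0,[-0.001,0,-0.001],0],[0,[-0.002,-0.0001,-0.002],0],[0,[-0.002,-0.0001,-0.002],0]]'

```text
time: 25.48
tool_pos: [520.1, 58.4, 127.8]
tcp_rot: [-179.8, 0.1, 95.2]
ft_force: [-2.7, -1.7, 3.1]
finger_gap: 10.9
```

>>> apply_moves --series '[[0,[-0.0007,0,-0.001],0],[0,[-0.0015,-0.0001,-0.002],0],[0,[-0.0015,-0.0001,-0.002],0]]'

```text
time: 25.85
tool_pos: [519.4, 58.4, 126.9]
tcp_rot: [-180.0, 0.1, 95.2]
ft_force: [-3.6, -1.4, 8.1]
finger_gap: 10.7
```

>>> apply_moves --series '[[0,[-0.0007,0,-0.001],0],[0,[-0.0015,-0.0001,-0.002],0],[0,[-0.0015,-0.0001,-0.002],0]]'

```text
time: 26.22
tool_pos: [519.2, 58.4, 126.7]
tcp_rot: [179.9, 0.1, 95.2]
ft_force: [-3.9, -1.1, 11.6]
finger_gap: 10.7
```

```bash
python3 - <<'E'
from h import *
st(); s=snap('scene','s14.png')
t=s['color']; cv2.imwrite('pics/c14.png',cv2.resize(t[180:340,260:460],None,fx=4,fy=4,interpolation=cv2.INTER_CUBIC)[:600])
E
```

```text
{'time': 26.225, 'tool_pos': [519.231, 58.378, 126.708], 'tcp_rot': [179.856, 0.12, 95.17], 'ft_force': [-3.925, -1.112, 11.622], 'finger_gap': 10.726, 'joint_pos': [0.866, 0.322, 105.116, -0.113, 74.41, -4.274]}
```

View pics/c14.png

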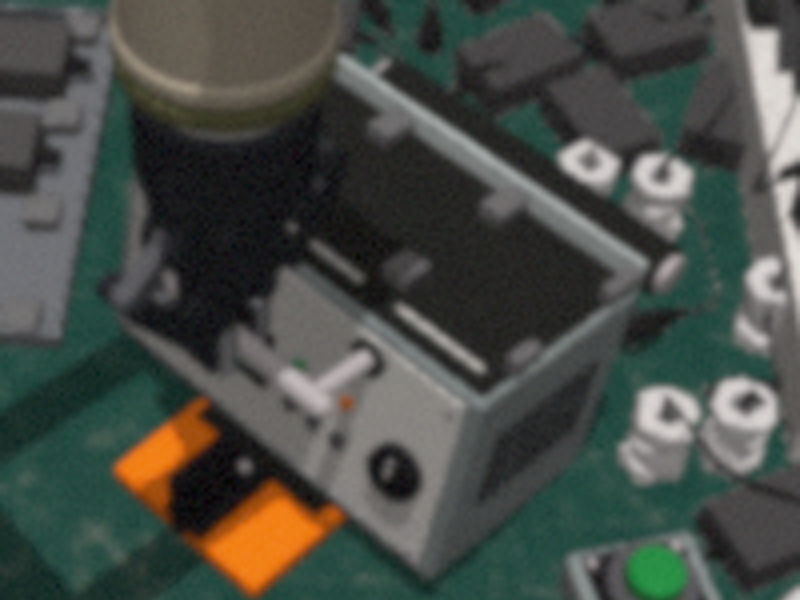

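>>> apply_moves --series '[[0.15,[0,0,0.0],0],[0.22,[0,0,0],0],[0.3,[0,0,0],0],[0.34,[0,0,0],0],[0.34,[0,0,0],0]]'

```text
time: 26.9
tool_pos: [519.1, 58.4, 126.5]
tcp_rot: [179.9, 0.1, 95.2]
ft_force: [-0.9, 0.8, 0.2]
finger_gap: 29.2
```

>>> apply_moves --series '[[0.34,[0,0,0.03],0],[0.34,[0,0,0.08],0],[0.34,[0,0,0.13],0],[0.34,[-0.05,0.05,0.15],0],[0.34,[-0.09,0.09,0.15],0]]'

```text
time: 27.52
tool_pos: [432.6, 145.7, 278.5]
tcp_rot: [179.7, 0.1, 95.1]
ft_force: [0.1, 1.7, 0.3]
finger_gap: 28.7
```

```bash
python3 - <<'E'
from h import *
st(); s=snap('scene','s15.png'); p=snap('top','t15.png')
cv2.imwrite('pics/c15.png',cv2.resize(s['color'][190:340,280:460],None,fx=4,fy=4,interpolation=cv2.INTER_CUBIC))
cv2.imwrite('pics/c16.png',cv2.resize(p['color'][140:340,260:460],None,fx=3,fy=3,interpolation=cv2.INTER_CUBIC))
E
```

```text
{'time': 27.525, 'tool_pos': [432.555, 145.725, 278.478], 'tcp_rot': [179.668, 0.075, 95.051], 'ft_force': [0.062, 1.673, 0.312], 'finger_gap': 28.708, 'joint_pos': [12.268, -16.319, 104.093, -0.116, 91.906, 7.213]}
```

View pics/c15.png

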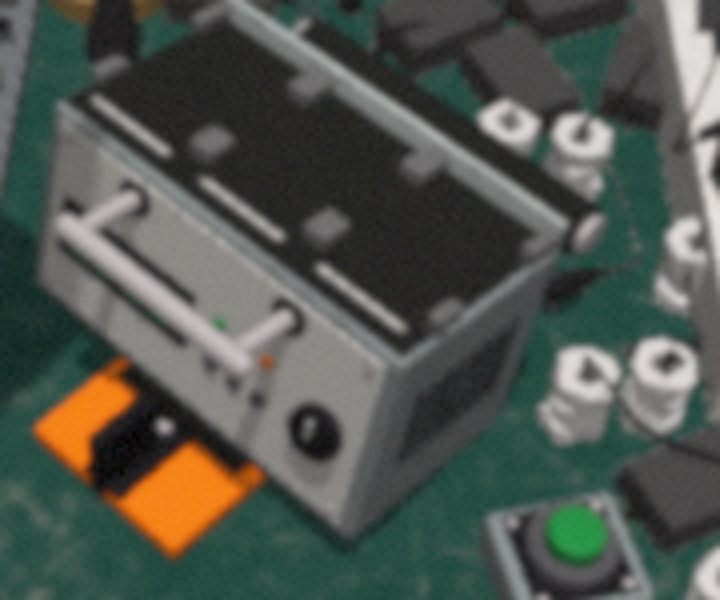

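View pics/c16.png

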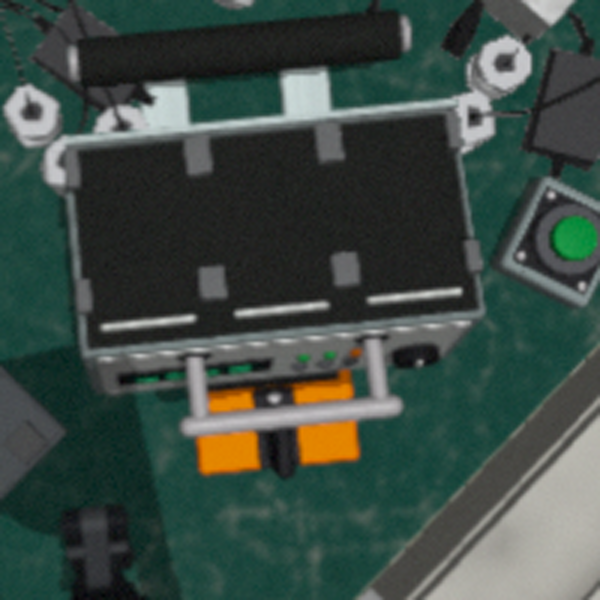

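```bash
python3 - <<'E'
from fit import *
T=snap('top'); S=snap('scene')
a=lambda u,v:(u/3+260-.3,v/3+140-.3)
b=lambda u,v:(u/4+280-.3,v/4+190-.3)
obs=[(T,[(a(83,355),(-60,110,125)),(a(480,312),(-60,-110,125)),(a(100,392),(-60,110,0)),(a(68,143),(60,110,137)),(a(462,103),(60,-110,137)),(a(190,427),(-100,55,105)),(a(397,406),(-100,-55,105))]),
 (S,[(b(60,105),(-60,110,125)),(b(395,362),(-60,-110,125)),(b(40,285),(-60,110,0)),(b(345,540),(-60,-110,0)),(b(567,235),(60,-110,137)),(b(235,0),(60,110,137)),(b(243,360),(-100,-55,105)),(b(65,225),(-100,55,105))])]
x,e=fit_t(obs,[661,70,.087,.17]); print(x[:2].round(1),np.degrees(x[2:]).round(2)); print(e.round(1).tolist())
for n,P in dict(L=(8,72,125),M=(8,0,125),R=(8,-72,125),bar=(-100,0,105)).items(): print(n,tilt_pts(x,[P]).round(1))
# plate rear corners
xp,e=fit([(T,[(a(202,474),(-16,50,8)),(a(358,460),(-16,-50,8))]),(S,[(b(35,430),(-16,50,12)),(b(175,558),(-16,-50,6))])],[502,54,.09])
print(xp[:2],np.degrees(xp[2]),e.round(1).tolist())
n=xp[:2]+93*np.array([np.cos(xp[2]),np.sin(xp[2])]); print('d',np.linalg.norm(x[:2]-n), 12/np.tan(x[3]))
for d in spotter.search_frame(T,'adapter_a')[:5]: print(d['p'],c2w(T,d['xyz']).round(1))
E
```

```text
[657.9  66.5] [ 4.34 10.46]
[[-0.5, 0.5], [3.4, 2.6], [-2.1, 1.1], [-1.7, -2.2], [0.8, -0.6], [0.2, -0.1], [-1.6, 0.7], [-0.5, -2.1], [3.0, 1.3], [-1.3, -1.0], [0.9, 1.8], [2.6, -1.4], [-0.5, -2.3], [-0.1, 1.5], [1.4, 0.1]]
L [[624.1 136.2 132.4]]
M [[629.5  64.4 132.4]]
R [[634.9  -7.4 132.4]]
bar [[520.   56.1 132.3]]
[500.68856945  53.0671805 ] 4.479874746568363 [[-0.4, 0.4], [0.7, 0.1], [-0.1, -1.2], [0.3, 0.1]]
d 64.74545516244638 64.97744267733599
0.86 [612.7 359.8  27. ]
0.83 [551.8 313.4  27. ]
```

>>> apply_moves --series '[[0.7,[0.03,0.04,0],0.15],[0.7,[0.06,0.08,0],0.3],[0.7,[0.09,0.12,0],0.45],[0.7,[0.11,0.15,0],0.6],[0.7,[0.12,0.168,-0.02],0.7]]'

```text
time: 28.4
tool_pos: [555.4, 313.7, 256.7]
tcp_rot: [179.7, 0.2, 135.5]
ft_force: [0.1, 0.2, -0.4]
finger_gap: 59.6
```

```bash
python3 - <<'E'
from h import *
st(); p=snap('wrist','w16.png')
for d in spotter.search_frame(p,'adapter_a')[:5]: print(d['p'],c2w(p,d['xyz']).round(1))
for d in spotter.masks_of(p,'adapter_a')[:3]:
    m=d['mask'].astype(np.uint8); print(d['p'],m.sum(),cv2.minAreaRect(cv2.findNonZero(m)))
E
```

```text
{'time': 28.4, 'tool_pos': [555.365, 313.664, 256.706], 'tcp_rot': [179.713, 0.193, 135.496], 'ft_force': [0.086, 0.202, -0.383], 'finger_gap': 59.627, 'joint_pos': [24.897, 12.683, 77.948, -0.079, 89.032, -20.599]}
0.86 [605.5 368.5  27.3]
0.72 [550.1 320.   27.7]
0.35 [507.7  69.4  15.8]
0.32 [604.  170.7 101. ]
0.84 3120 ((388.535400390625, 204.46902465820312), (46.49679183959961, 85.47693634033203), 3.814074993133545)
0.8 2799 ((318.4891662597656, 198.0104217529297), (42.203216552734375, 84.10862731933594), 1.2188751697540283)
```

View pics/w16.png

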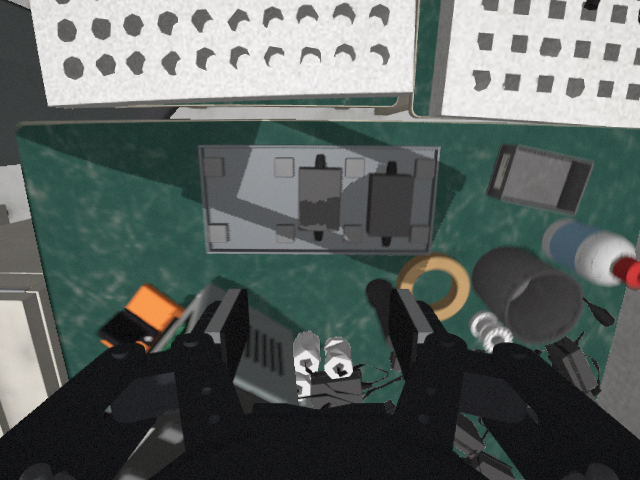

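```bash
python3 - <<'E'
import cv2
t=cv2.imread('pics/w16.png'); cv2.imwrite('pics/c17.png',cv2.resize(t[135:265,190:450],None,fx=3,fy=3,interpolation=cv2.INTER_CUBIC))
E
```

```text
(no output)
```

View pics/c17.png

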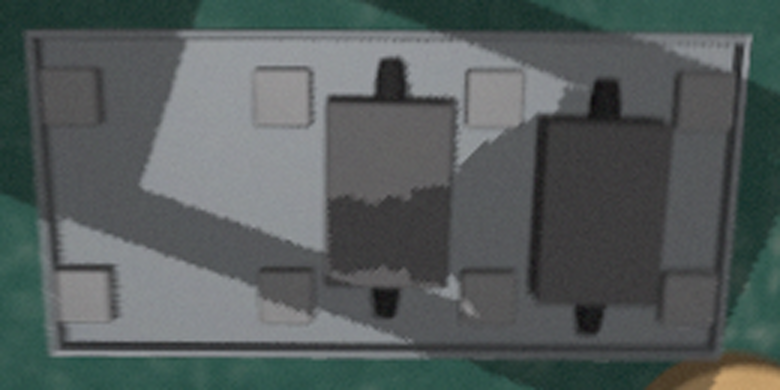

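```bash
python3 - <<'E'
from h import *
p=snap('wrist'); k=lambda u,v:(u/3+190-.3,v/3+135-.3)
for n,(a,b,c,d) in dict(mid=((391,59),(386,319),(328,195),(452,195)),far=((606,79),(589,334),(537,210),(667,210))).items():
    A,B=px2w(p,k(*a),15),px2w(p,k(*b),15); C,D=px2w(p,k(*c),28),px2w(p,k(*d),28)
    print(n,((A+B)/2).round(1),np.linalg.norm(A-B).round(1),np.degrees(np.arctan2(*(A-B)[1::-1])).round(1),((C+D)/2).round(1),np.linalg.norm(C-D).round(1))
E
```

```text
mid [548.8 316.4  15. ] 91.4 134.2 [548.  317.9  28. ] 41.6
far [604.6 364.   15. ] 90.5 134.5 [601.9 365.2  28. ] 44.0
```

>>> apply_moves --series '[[0.7,[-0.005,0.002,-0.04],-0.02],[0.7,[-0.005,0.002,-0.08],-0.02],[0.7,[-0.005,0.002,-0.12],-0.02],[0.7,[-0.005,0.002,-0.15],-0.02],[0.7,[-0.005,0.002,-0.15],-0.02]]'

```text
time: 29.22
tool_pos: [546.3, 311.8, 102.9]
tcp_rot: [-179.7, 0.0, 133.8]
ft_force: [-0.4, 0.5, 0.1]
finger_gap: 59.6
```

```bash
python3 - <<'E'
from h import *
s=st(); p=snap('wrist','w17.png'); x,y,z=s['tool_pos']; print(w2px(p,[[x,y,z-20],[x,y,28],[548.8,316.4,28]]))
E
```

```text
{'time': 29.225, 'tool_pos': [546.26, 311.753, 102.938], 'tcp_rot': [-179.733, 0.025, 133.845], 'ft_force': [-0.375, 0.494, 0.089], 'finger_gap': 59.604, 'joint_pos': [25.106, 17.952, 88.131, -0.113, 74.162, -18.707]}
[[318.10792161 294.26943805]
 [318.71258992 255.5955145 ]
 [327.0173397  253.13525833]]
```

View pics/w17.png

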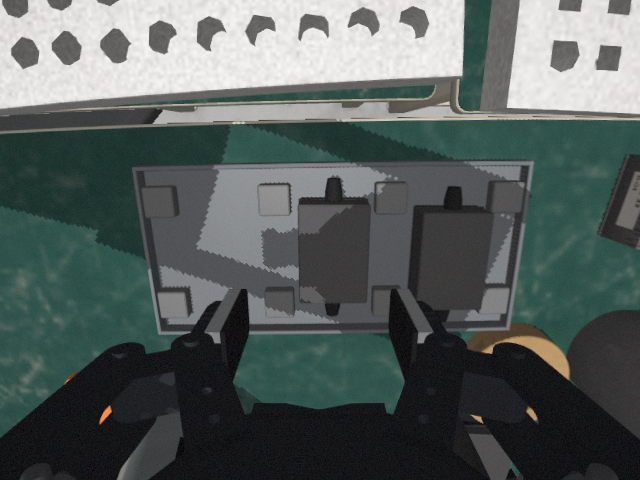

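```bash
python3 - <<'E'
from h import *
st();p=snap('wrist')
A,B=px2w(p,(334,178),15),px2w(p,(332,316),15); C,D=px2w(p,(299,240),28),px2w(p,(368,240),28)
print(A,B,((A+B)/2).round(1),np.linalg.norm(A-B),((C+D)/2).round(1),np.linalg.norm(C-D))
C,D=px2w(p,(414,248),28),px2w(p,(489,248),28)
print('far',((C+D)/2).round(1),np.linalg.norm(C-D))
E
```

```text
{'time': 29.275, 'tool_pos': [547.629, 312.615, 105.278], 'tcp_rot': [-179.933, 0.085, 133.869], 'ft_force': [-0.13, -0.124, 0.517], 'finger_gap': 59.83, 'joint_pos': [25.12, 17.861, 87.981, -0.106, 74.194, -18.72]}
[523.29310359 351.81567252  15.        ] [588.74769905 283.46147857  15.        ] [556.  317.6  15. ] 94.63931475985117 [548.  325.6  28. ] 42.01159548135118
far [604.1 372.5  28. ] 46.87452252980681
```

>>> apply_moves --series '[[0.7,[0.003,0.003,0],0.02],[0.7,[0.003,0.003,0],0.02],[0.7,[0.003,0.003,0],0.02],[0.7,[0.003,0.003,0],0.02]]'

```text
time: 29.82
tool_pos: [551.6, 316.4, 107.0]
tcp_rot: [179.9, 0.1, 135.0]
ft_force: [-0.6, -0.7, 0.4]
finger_gap: 59.7
```

```bash
python3 - <<'E'
from h import *
s=st(); p=snap('wrist','w18.png'); s=st();x,y,z=s['tool_pos']; print(w2px(p,[[x,y,z-20],[x,y,28],[548.8,316.4,28]]))
cv2.imwrite('pics/c18.png',cv2.resize(p['color'][150:350,130:540],None,fx=1.95,fy=1.95,interpolation=cv2.INTER_CUBIC))
E
```

```text
{'time': 29.825, 'tool_pos': [551.646, 316.385, 107.016], 'tcp_rot': [179.903, 0.141, 135.049], 'ft_force': [-0.578, -0.672, 0.388], 'finger_gap': 59.667, 'joint_pos': [25.273, 18.378, 87.156, -0.104, 74.327, -19.748]}
{'time': 29.875, 'tool_pos': [551.545, 316.357, 106.841], 'tcp_rot': [179.919, 0.136, 135.052], 'ft_force': [-0.219, 0.272, -0.102], 'finger_gap': 59.758, 'joint_pos': [25.275, 18.389, 87.162, -0.104, 74.327, -19.749]}
[[317.61545091 293.93006543]
 [317.77971254 253.13396149]
 [314.69351256 250.11142029]]
```

View pics/c18.png

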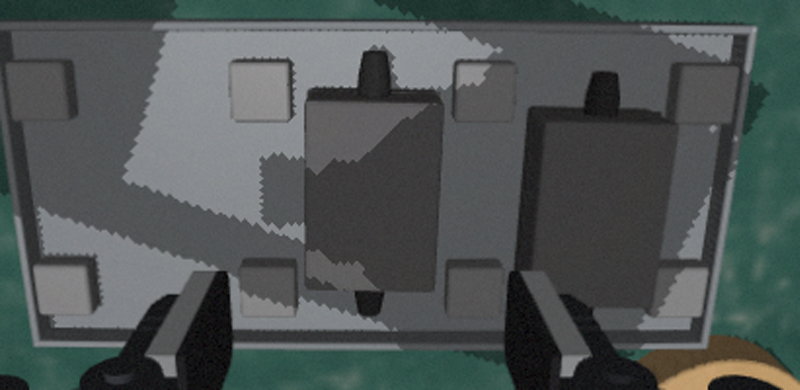

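```bash
python3 - <<'E'
from h import *
p=snap('wrist'); k=lambda u,v:(u/1.95+130-.2,v/1.95+150-.2)
A,B=px2w(p,k(375,50),13),px2w(p,k(369,316),13)
print(((A+B)/2).round(1),np.linalg.norm(A-B),np.degrees(np.arctan2(*(A-B)[1::-1])))
for cs in ([(308,102),(443,102),(435,292),(305,288)],[(540,122),(675,124),(657,308),(528,305)]):
    P=np.array([px2w(p,k(*c),28) for c in cs]); print(P.mean(0).round(1),[np.linalg.norm(P[i]-P[i-1]).round(1) for i in range(4)],np.degrees(np.arctan2(*(P[0]-P[3])[1::-1])).round(1),np.degrees(np.arctan2(*(P[1]-P[2])[1::-1])).round(1))
E
```

```text
[553.5 316.8  13. ] 94.56136701813537 133.9267063929521
[552.4 318.1  28. ] [np.float64(62.3), np.float64(41.2), np.float64(63.7), np.float64(43.0)] 132.8 134.4
[608.7 365.5  28. ] [np.float64(62.4), np.float64(42.4), np.float64(63.3), np.float64(43.9)] 135.4 136.8
```

>>> apply_moves --series '[[0.7,[0.001,0.001,-0.03],-0.015],[0.7,[0.001,0.001,-0.06],-0.015],[0.7,[0.001,0.001,-0.085],-0.015],[0.7,[0.001,0.001,-0.091],-0.015],[0.7,[0.001,0.001,-0.091],-0.015]]'

```text
time: 30.55
tool_pos: [552.5, 317.3, 15.9]
tcp_rot: [179.9, 0.1, 134.2]
ft_force: [1.3, 0.3, -0.0]
finger_gap: 59.9
```

>>> apply_moves --series '[[0.3,[0,0,0],0],[0.3,[0,0,0],0],[0.3,[0,0,0],0],[0.3,[0,0,0],0],[0.3,[0,0,0],0]]' --grip_force 30

```text
time: 31.18
tool_pos: [553.7, 317.9, 17.6]
tcp_rot: [179.8, 0.2, 134.2]
ft_force: [-0.4, -1.4, 6.7]
finger_gap: 43.1
```

>>> apply_moves --series '[[0.3,[0,0,0.02],0],[0.3,[0,0,0.05],0],[0.3,[0,0,0.1],0],[0.3,[0,0,0.16],0],[0.3,[0,0,0.2],0]]'

```text
time: 31.8
tool_pos: [554.5, 318.3, 223.0]
tcp_rot: [179.5, 0.3, 134.2]
ft_force: [1.0, 0.3, -1.7]
finger_gap: 43.0
```

```bash
python3 - <<'E'
from h import *
s=st(); p=snap('wrist','w19.png')
E
```

```text
{'time': 31.8, 'tool_pos': [554.459, 318.308, 222.977], 'tcp_rot': [179.53, 0.269, 134.19], 'ft_force': [0.987, 0.256, -1.655], 'finger_gap': 43.018, 'joint_pos': [25.323, 13.524, 80.492, -0.102, 85.452, -18.861]}
```

View pics/w19.png

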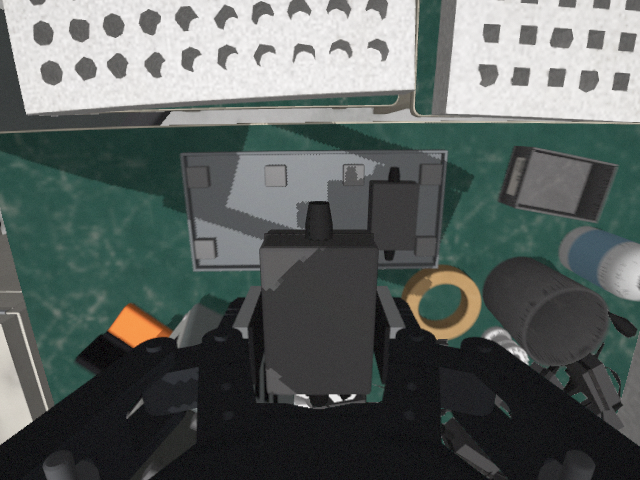

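>>> apply_moves --series '[[0.3,[0.014,-0.036,0],0.175],[0.3,[0.028,-0.072,0],0.35],[0.3,[0.042,-0.109,0],0.525],[0.3,[0.055,-0.145,0],0.7],[0.3,[0.068,-0.182,0],0.875]]'

```text
time: 32.48
tool_pos: [624.6, 136.1, 230.3]
tcp_rot: [179.1, 0.5, -175.3]
ft_force: [1.0, 0.8, -0.7]
finger_gap: 43.4
```

>>> apply_moves --series '[[0.3,[0,0,-0.02],0],[0.3,[0,0,-0.03],0],[0.3,[0,0,-0.03],0],[0.3,[0,0,-0.03],0]]'

```text
time: 32.98
tool_pos: [624.4, 137.1, 200.6]
tcp_rot: [179.1, 0.5, -175.3]
ft_force: [0.3, -0.4, -0.8]
finger_gap: 43.3
```

```bash
python3 - <<'E'
from h import *
s=st(); p=snap('wrist','w20.png'); snap('top','t20.png'); S=snap('scene','s20.png')
cv2.imwrite('pics/c20.png',cv2.resize(S['color'][150:300,270:450],None,fx=4,fy=4,interpolation=cv2.INTER_CUBIC))
E
```

```text
{'time': 32.975, 'tool_pos': [624.402, 137.095, 200.642], 'tcp_rot': [179.122, 0.464, -175.295], 'ft_force': [0.32, -0.392, -0.836], 'finger_gap': 43.314, 'joint_pos': [7.314, 14.16, 82.103, 0.862, 83.236, -87.492]}
```

View pics/w20.png

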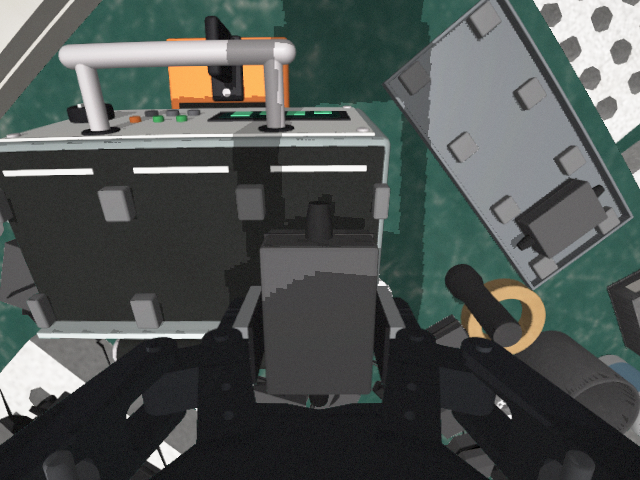

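View pics/c20.png

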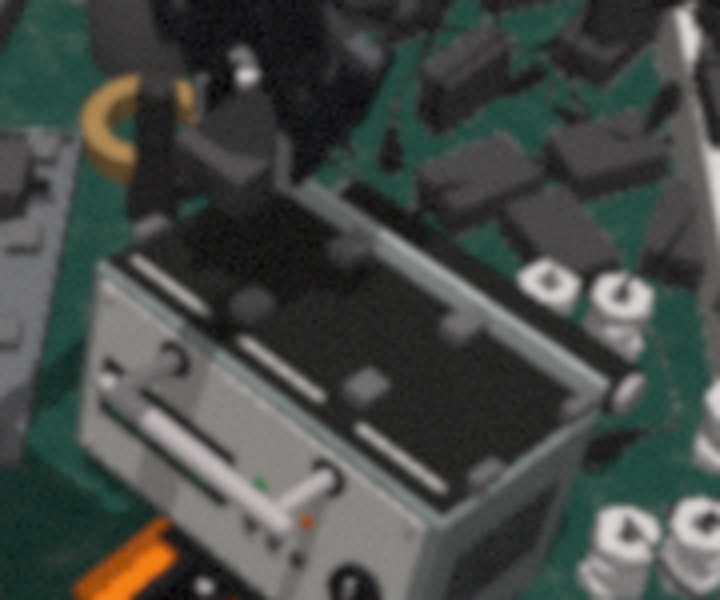

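View pics/t20.png

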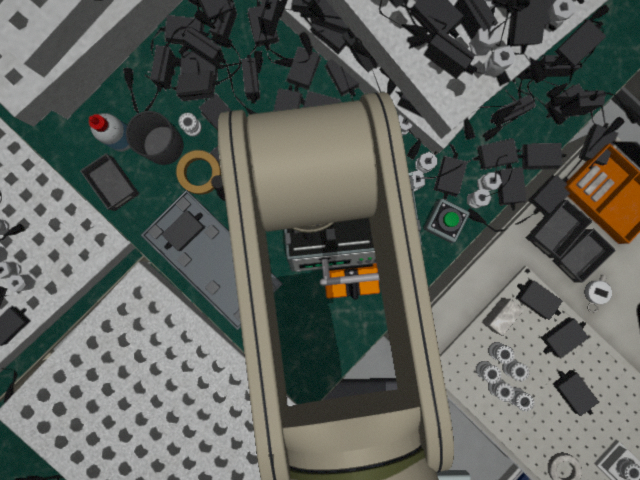

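```bash
python3 - <<'E'
from fit import *
p=snap('wrist')
v=[657.9,66.5,np.radians(4.34),np.radians(10.46)]
P=[(-60,110,125),(-100,55,105),(-100,-55,105),(-28,36,134),(-28,-36,134),(44,-36,134),(44,-108,134),(60,-110,137)]
print(w2px(p,tilt_pts(v,P)).round().tolist())
im=p['color'].copy()
for q in w2px(p,tilt_pts(v,P)): cv2.circle(im,tuple(int(a) for a in q),3,(0,0,255),1)
cv2.imwrite('pics/w20b.png',im)
E
```

```text
[[391.0, 141.0], [283.0, 53.0], [71.0, 56.0], [247.0, 205.0], [111.0, 205.0], [141.0, 314.0], [30.0, 312.0], [33.0, 335.0]]
```

View pics/w20b.png

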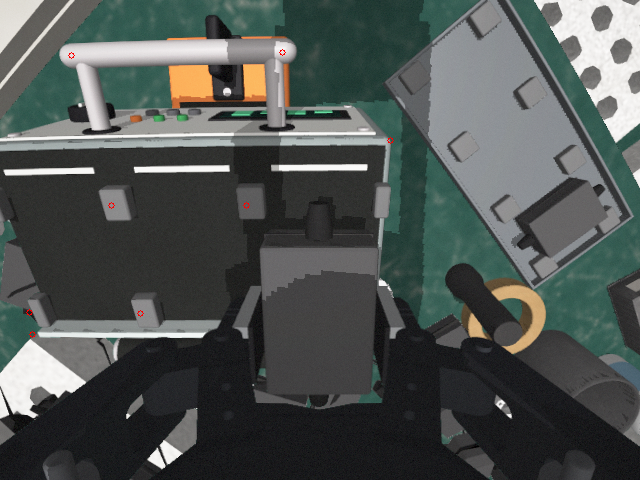

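>>> apply_moves --series '[[0.3,[-0.003,0.0005,-0.015],0],[0.3,[-0.003,0.0005,-0.03],0],[0.3,[-0.003,0.0005,-0.04],0],[0.3,[-0.003,0.0005,-0.044],0],[0.3,[-0.003,0.0005,-0.044],0]]'

```text
time: 33.8
tool_pos: [621.9, 137.0, 156.8]
tcp_rot: [179.1, 0.5, -175.3]
ft_force: [-0.6, 0.3, -1.0]
finger_gap: 43.2
```

>>> apply_moves --series '[[0.3,[0,0,-0.002],0],[0.3,[0,0,-0.004],0],[0.3,[0,0,-0.004],0]]' --grip_force 20

```text
time: 34.17
tool_pos: [622.9, 137.2, 154.4]
tcp_rot: [179.1, 0.7, -175.3]
ft_force: [-0.2, 1.0, 4.8]
finger_gap: 43.1
```

Contact at about 154 as predicted. Press on gently.

>>> apply_moves --series '[[0.3,[0,0,-0.002],0],[0.3,[0,0,-0.004],0],[0.3,[0,0,-0.004],0]]'

```text
time: 34.55
tool_pos: [624.1, 137.3, 152.1]
tcp_rot: [179.1, 0.8, -175.3]
ft_force: [-0.1, 0.3, 5.8]
finger_gap: 43.3
```

>>> apply_moves --series '[[0.3,[0,0,-0.002],0],[0.3,[0,0,-0.004],0],[0.3,[0,0,-0.004],0]]'

```text
time: 34.92
tool_pos: [625.3, 137.5, 149.9]
tcp_rot: [179.1, 1.0, -175.3]
ft_force: [0.2, -1.3, 5.8]
finger_gap: 43.4
```

```bash
python3 - <<'E'
from fit import *
st();p=snap('wrist','w21.png')
S=snap('scene','s21.png')
cv2.imwrite('pics/c21.png',cv2.resize(S['color'][150:300,270:450],None,fx=4,fy=4,interpolation=cv2.INTER_CUBIC))
E
```

```text
{'time': 34.925, 'tool_pos': [625.268, 137.457, 149.892], 'tcp_rot': [179.103, 1.026, -175.317], 'ft_force': [0.22, -1.301, 5.837], 'finger_gap': 43.441, 'joint_pos': [7.341, 15.842, 85.538, 0.869, 77.555, -87.529]}
```

View pics/w21.png

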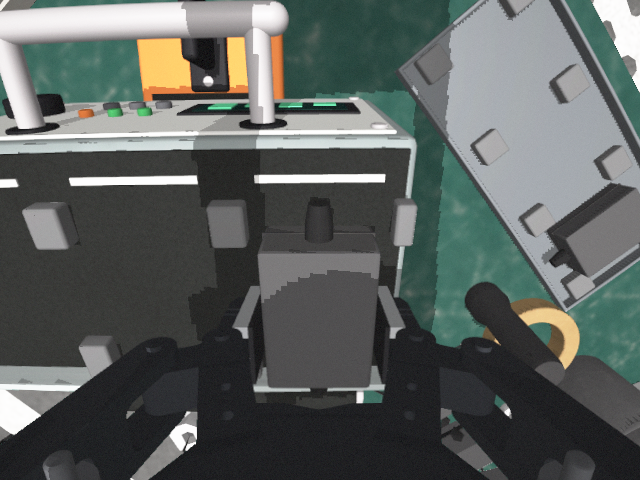

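View pics/c21.png

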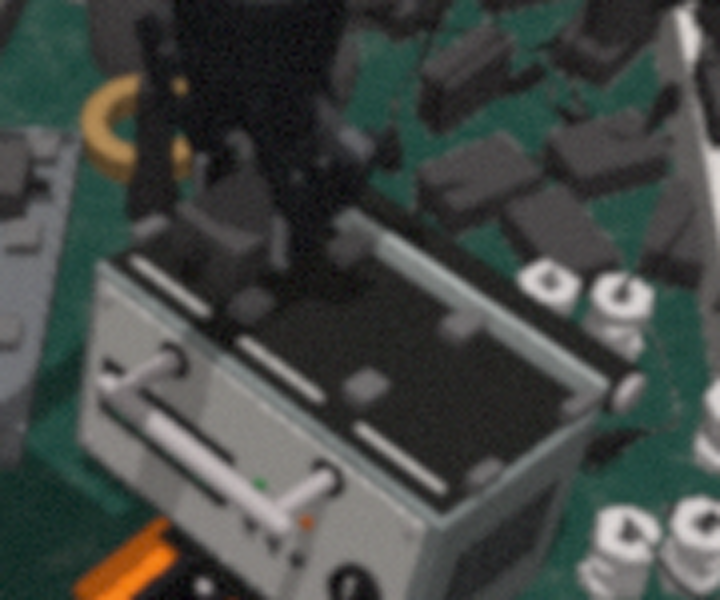

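>>> apply_moves --series '[[0.3,[-0.001,0,-0.002],0],[0.3,[-0.001,0,-0.0035],0],[0.3,[-0.001,0,-0.0035],0]]'

```text
time: 35.4
tool_pos: [625.7, 137.6, 148.4]
tcp_rot: [179.1, 1.2, -175.3]
ft_force: [0.5, 1.0, 6.5]
finger_gap: 43.4
```

>>> apply_moves --series '[[0.56,[0,0,0],0],[0.62,[0,0,0.001],0],[0.68,[0,0,0.002],0],[0.68,[0,0,0.002],0]]'

```text
time: 35.9
tool_pos: [625.6, 137.6, 150.3]
tcp_rot: [179.1, 1.2, -175.3]
ft_force: [-0.4, 0.7, 0.3]
finger_gap: 57.7
```

>>> apply_moves --series '[[0.68,[0,0,0.03],0],[0.68,[0,0,0.08],0],[0.68,[0.02,0,0.12],0],[0.68,[0.02,0,0.12],0]]'

```text
time: 36.4
tool_pos: [648.4, 137.7, 275.5]
tcp_rot: [179.1, 1.7, -175.3]
ft_force: [-0.4, -0.5, -0.5]
finger_gap: 58.1
```

```bash
python3 - <<'E'
from fit import *
st();p=snap('wrist','w22.png')
S=snap('scene','s22.png')
cv2.imwrite('pics/c22.png',cv2.resize(S['color'][150:300,270:450],None,fx=4,fy=4,interpolation=cv2.INTER_CUBIC))
E
```

```text
{'time': 36.4, 'tool_pos': [648.408, 137.742, 275.464], 'tcp_rot': [179.076, 1.707, -175.333], 'ft_force': [-0.383, -0.506, -0.507], 'finger_gap': 58.1, 'joint_pos': [7.108, 14.876, 73.487, 0.851, 89.892, -87.561]}
```

View pics/w22.png

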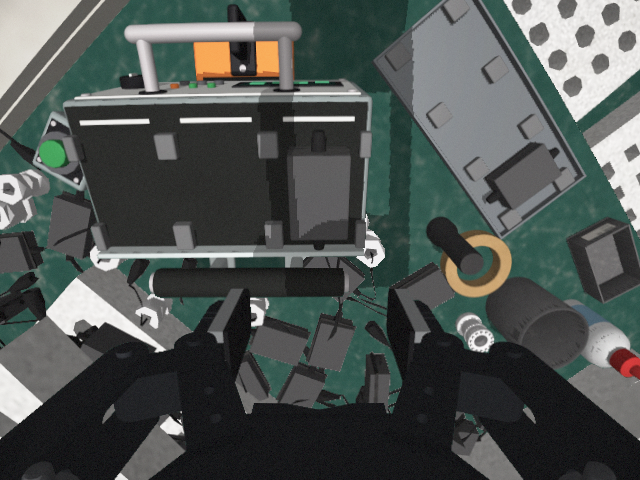

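View pics/c22.png

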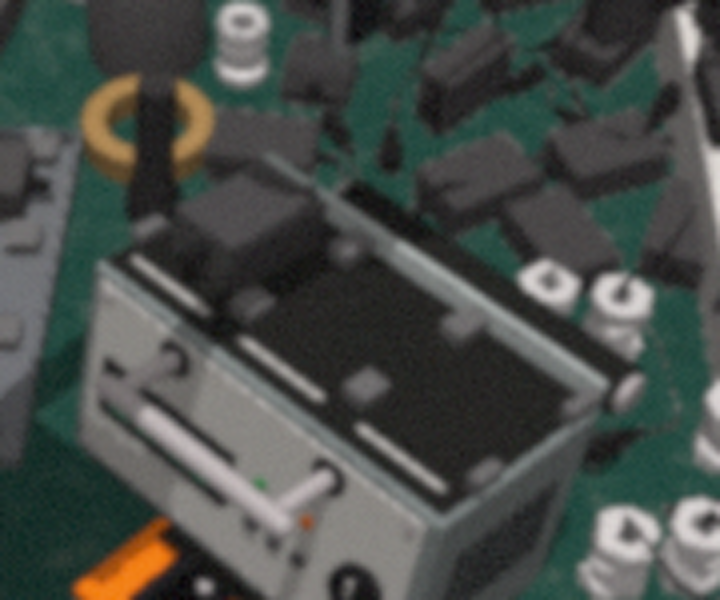

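```bash
python3 - <<'E'
import cv2
t=cv2.imread('pics/w22.png'); cv2.imwrite('pics/c23.png',cv2.resize(t[110:270,240:400],None,fx=3.7,fy=3.7,interpolation=cv2.INTER_CUBIC))
E
```

```text
(no output)
```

View pics/c23.png

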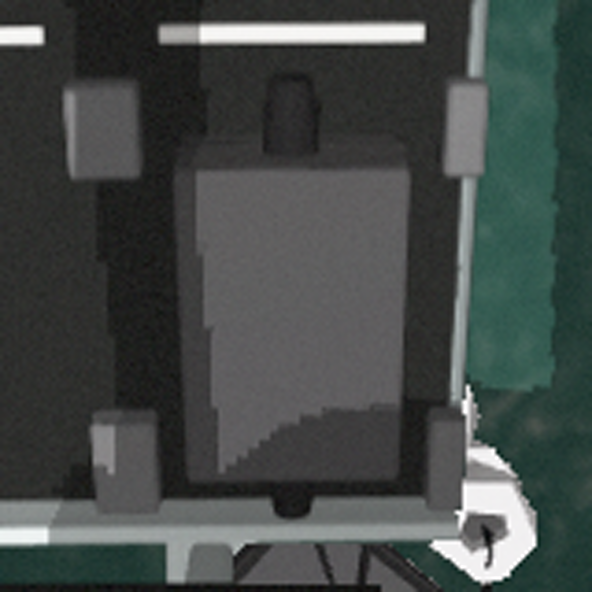

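```bash
python3 - <<'E'
from fit import *
p=snap('wrist')
v=[656.9,68.5,np.radians(4.34),np.radians(10.46)]
q=lambda P:((w2px(p,tilt_pts(v,P))-[240,110])*3.7).round(0).tolist()
print(q([(56,72,125),(56,72,137),(60,72,137),(56,36,125),(56,36,137),(60,36,137)]))
print('nub end',q([(56,72,131),(56,72,137),(53.5,72,131),(53.5,72,137),(53.5,72,142)]))
print('front nub end',q([(-37.5,72,138),(-40,72,138),(-40,72,144)]), 'blocks',q([(-19,43,134),(-37,43,134),(33,43,134),(55,43,134)]))
E
```

```text
[[289.0, 524.0], [289.0, 552.0], [289.0, 568.0], [126.0, 524.0], [121.0, 552.0], [121.0, 568.0]]
nub end [[289.0, 538.0], [289.0, 552.0], [289.0, 528.0], [289.0, 542.0], [290.0, 554.0]]
front nub end [[294.0, 111.0], [294.0, 97.0], [295.0, 104.0]] blocks [[139.0, 204.0], [135.0, 108.0], [150.0, 449.0], [154.0, 541.0]]
```

>>> apply_moves --series '[[0.68,[-0.012,0.045,0],-0.17],[0.68,[-0.022,0.09,0],-0.34],[0.68,[-0.03,0.135,0],-0.51],[0.68,[-0.036,0.18,-0.02],-0.68],[0.68,[-0.04,0.226,-0.05],-0.85]]'

```text
time: 37.17
tool_pos: [604.2, 364.8, 217.8]
tcp_rot: [179.1, 1.1, 135.7]
ft_force: [0.6, -0.7, 0.2]
finger_gap: 58.1
```

>>> apply_moves --series '[[0.7,[0,0,-0.05],0],[0.7,[0,0,-0.1],0],[0.7,[0,0,-0.115],0],[0.7,[0,0,-0.115],0],[0.7,[0,0,-0.115],0]]'

```text
time: 37.8
tool_pos: [605.7, 365.3, 105.7]
tcp_rot: [178.9, 1.2, 135.6]
ft_force: [0.3, -0.1, -0.3]
finger_gap: 59.7
```

```bash
python3 - <<'E'
from h import *
s=st(); p=snap('wrist','w24.png'); s=st();x,y,z=s['tool_pos']; print(w2px(p,[[608.7,365.5,28]]))
cv2.imwrite('pics/c24.png',cv2.resize(p['color'][150:350,130:540],None,fx=1.95,fy=1.95,interpolation=cv2.INTER_CUBIC))
E
```

```text
{'time': 37.8, 'tool_pos': [605.721, 365.335, 105.704], 'tcp_rot': [178.902, 1.187, 135.642], 'ft_force': [0.338, -0.071, -0.33], 'finger_gap': 59.671, 'joint_pos': [27.337, 27.779, 75.307, -0.807, 75.5, -18.124]}
{'time': 37.85, 'tool_pos': [606.001, 365.479, 106.135], 'tcp_rot': [178.852, 1.201, 135.638], 'ft_force': [-0.075, -0.085, -0.492], 'finger_gap': 59.9, 'joint_pos': [27.336, 27.757, 75.291, -0.805, 75.487, -18.122]}
[[319.23230839 254.69791377]]
```

View pics/c24.png

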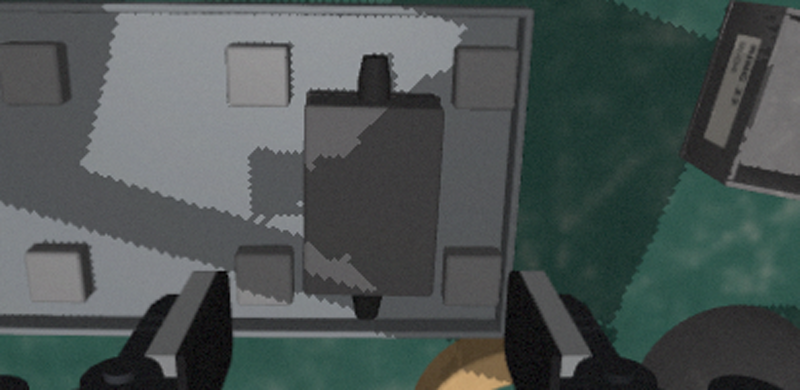

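```bash
python3 - <<'E'
from h import *
p=snap('wrist'); k=lambda u,v:(u/1.95+130-.2,v/1.95+150-.2)
A,B=px2w(p,k(375,54),13),px2w(p,k(367,319),13)
print(((A+B)/2).round(1),np.linalg.norm(A-B),np.degrees(np.arctan2(*(A-B)[1::-1])))
P=np.array([px2w(p,k(*c),28) for c in [(307,107),(443,107),(434,296),(304,292)]]); print(P.mean(0).round(1),np.degrees(np.arctan2(*(P[0]-P[3])[1::-1])).round(1),np.degrees(np.arctan2(*(P[1]-P[2])[1::-1])).round(1))
st()
E
```

```text
[611.  364.8  13. ] 94.80467672302197 134.11669706088477
[609.7 366.2  28. ] 133.3 134.9
{'time': 37.9, 'tool_pos': [605.94, 365.458, 106.05], 'tcp_rot': [178.856, 1.201, 135.641], 'ft_force': [-0.366, 0.068, 1.047], 'finger_gap': 59.703, 'joint_pos': [27.337, 27.755, 75.303, -0.806, 75.48, -18.124]}
```

>>> apply_moves --series '[[0.7,[0.004,0,-0.03],-0.023],[0.7,[0.004,0,-0.06],-0.023],[0.7,[0.004,0,-0.084],-0.023],[0.7,[0.004,0,-0.09],-0.023],[0.7,[0.004,0,-0.09],-0.023]]'

```text
time: 38.52
tool_pos: [610.1, 365.5, 16.4]
tcp_rot: [178.8, 1.2, 134.3]
ft_force: [0.4, 1.1, -0.6]
finger_gap: 59.8
```

>>> apply_moves --series '[[0.3,[0,0,0],0],[0.3,[0,0,0],0],[0.3,[0,0,0],0],[0.3,[0,0,0],0],[0.3,[0,0,0],0]]' --grip_force 30

```text
time: 39.15
tool_pos: [611.3, 366.2, 18.4]
tcp_rot: [178.7, 1.3, 134.3]
ft_force: [0.1, 0.0, 5.7]
finger_gap: 43.5
```

>>> apply_moves --series '[[0.3,[0,0,0.02],0],[0.3,[0,0,0.06],0],[0.3,[0,0,0.12],0],[0.3,[0,0,0.18],0],[0.3,[0,0,0.23],0]]'

```text
time: 39.78
tool_pos: [611.6, 366.4, 253.1]
tcp_rot: [178.5, 1.3, 134.3]
ft_force: [0.1, -0.0, -0.3]
finger_gap: 42.9
```

```bash
python3 - <<'E'
from h import *
s=st(); p=snap('top','t25.png')
cv2.imwrite('pics/c25.png',cv2.resize(p['color'][140:340,260:460],None,fx=3,fy=3,interpolation=cv2.INTER_CUBIC))
snap('wrist','w25.png')
E
```

```text
{'time': 39.775, 'tool_pos': [611.555, 366.35, 253.135], 'tcp_rot': [178.498, 1.312, 134.321], 'ft_force': [0.109, -0.046, -0.32], 'finger_gap': 42.935, 'joint_pos': [27.209, 23.237, 65.619, -0.811, 89.322, -17.133]}
```

View pics/c25.png

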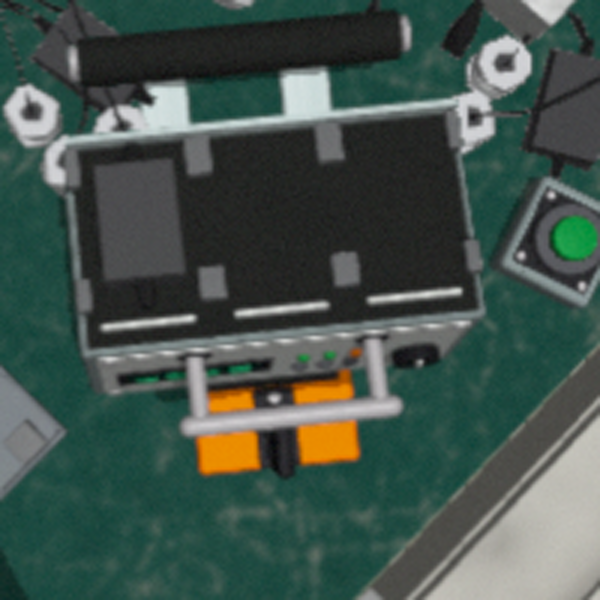

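View pics/w25.png

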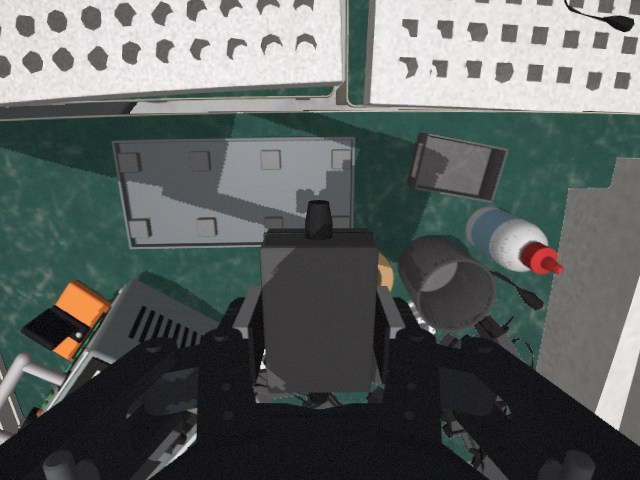

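>>> apply_moves --series '[[0.3,[0.002,-0.04,0],0.1],[0.3,[0.004,-0.085,0],0.2],[0.3,[0.006,-0.13,0],0.3],[0.3,[0.008,-0.175,0],0.4],[0.3,[0.01,-0.22,0],0.5]]'

```text
time: 40.5
tool_pos: [624.0, 146.3, 260.6]
tcp_rot: [177.9, 1.5, 163.2]
ft_force: [0.4, -1.1, -0.5]
finger_gap: 43.1
```

>>> apply_moves --series '[[0.3,[0.003,-0.045,0],0.1],[0.3,[0.006,-0.09,0],0.2],[0.3,[0.009,-0.135,-0.01],0.3],[0.3,[0.011,-0.152,-0.03],0.374],[0.3,[0.011,-0.152,-0.05],0.374]]'

```text
time: 41.12
tool_pos: [635.0, -7.1, 210.4]
tcp_rot: [177.9, 1.6, -175.6]
ft_force: [0.1, 1.0, -1.0]
finger_gap: 43.7
```

>>> apply_moves --series '[[0.3,[0,0,0],0],[0.3,[0,0,0],0]]'

```text
time: 41.38
tool_pos: [635.0, -6.0, 211.0]
tcp_rot: [177.9, 1.6, -175.6]
ft_force: [0.2, -0.8, -0.5]
finger_gap: 43.2
```

```bash
python3 - <<'E'
from h import *
s=st(); p=snap('wrist','w26.png')
E
```

```text
{'time': 41.375, 'tool_pos': [635.038, -5.993, 211.003], 'tcp_rot': [177.871, 1.593, -175.568], 'ft_force': [0.224, -0.818, -0.515], 'finger_gap': 43.186, 'joint_pos': [-6.503, 12.434, 83.041, 2.409, 83.371, -101.219]}
```

View pics/w26.png

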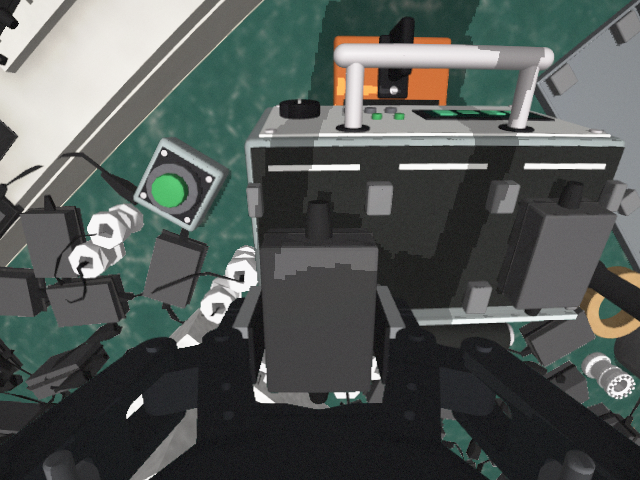

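>>> apply_moves --series '[[0.3,[-0.003,-0.0005,-0.015],0],[0.3,[-0.003,-0.0005,-0.035],0],[0.3,[-0.003,-0.0005,-0.05],0],[0.3,[-0.003,-0.0005,-0.054],0],[0.3,[-0.003,-0.0005,-0.054],0]]'

```text
time: 42.05
tool_pos: [632.3, -6.4, 157.3]
tcp_rot: [177.9, 1.6, -175.6]
ft_force: [-0.7, 0.2, -0.9]
finger_gap: 43.4
```

>>> apply_moves --series '[[0.3,[0,0,-0.002],0],[0.3,[0,0,-0.004],0],[0.3,[0,0,-0.004],0]]' --grip_force 20

```text
time: 42.42
tool_pos: [633.2, -6.7, 154.5]
tcp_rot: [177.9, 1.8, -175.6]
ft_force: [0.7, -0.6, 4.9]
finger_gap: 43.5
```

>>> apply_moves --series '[[0.3,[0,0,-0.002],0],[0.3,[0,0,-0.004],0],[0.3,[0,0,-0.004],0]]'

```text
time: 42.8
tool_pos: [634.1, -6.9, 151.9]
tcp_rot: [177.9, 1.9, -175.6]
ft_force: [0.4, 0.5, 4.8]
finger_gap: 43.0
```

>>> apply_moves --series '[[0.3,[0,0,-0.002],0],[0.3,[0,0,-0.004],0],[0.3,[0,0,-0.004],0]]'

```text
time: 43.18
tool_pos: [635.0, -6.8, 149.3]
tcp_rot: [177.9, 2.0, -175.6]
ft_force: [-0.6, 0.5, 6.2]
finger_gap: 43.1
```

>>> apply_moves --series '[[0.3,[0,0,-0.002],0],[0.3,[0,0,-0.003],0],[0.3,[0,0,-0.003],0]]'

```text
time: 43.55
tool_pos: [636.0, -6.6, 148.7]
tcp_rot: [178.0, 2.2, -175.6]
ft_force: [-4.3, 1.0, 11.7]
finger_gap: 43.3
```

>>> apply_moves --series '[[0.56,[0,0,0],0],[0.62,[0,0,0.001],0],[0.68,[0,0,0.002],0],[0.68,[0,0,0.002],0]]'

```text
time: 44.05
tool_pos: [635.9, -6.7, 150.5]
tcp_rot: [178.0, 2.2, -175.6]
ft_force: [0.6, 0.3, 0.1]
finger_gap: 58.0
```

>>> apply_moves --series '[[0.68,[0,0,0.03],0],[0.68,[0,0,0.08],0],[0.5,[0.02,-0.03,0.12],0],[0.3,[0.02,-0.06,0.12],0],[0.0,[0.02,-0.06,0.12],0]]'

```text
time: 44.68
tool_pos: [656.1, -68.8, 270.8]
tcp_rot: [178.0, 2.2, -175.7]
ft_force: [-0.5, -0.6, -0.7]
finger_gap: 9.0
```

```bash
python3 - <<'E'
from h import *
s=st(); p=snap('wrist','w27.png')
p=snap('top','t27.png')
S=snap('scene','s27.png')
cv2.imwrite('pics/c27.png',cv2.resize(S['color'][150:300,270:450],None,fx=4,fy=4,interpolation=cv2.INTER_CUBIC))
E
```

```text
{'time': 44.675, 'tool_pos': [656.097, -68.827, 270.779], 'tcp_rot': [177.99, 2.2, -175.704], 'ft_force': [-0.479, -0.639, -0.691], 'finger_gap': 8.966, 'joint_pos': [-11.808, 14.475, 74.468, 2.541, 89.502, -106.13]}
```

View pics/w27.png

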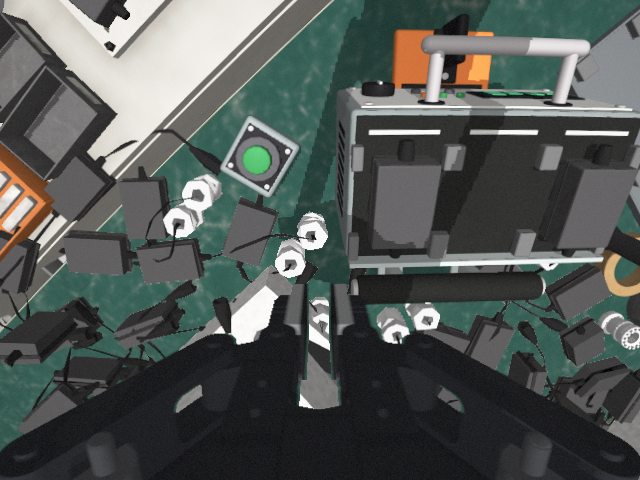

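View pics/c27.png

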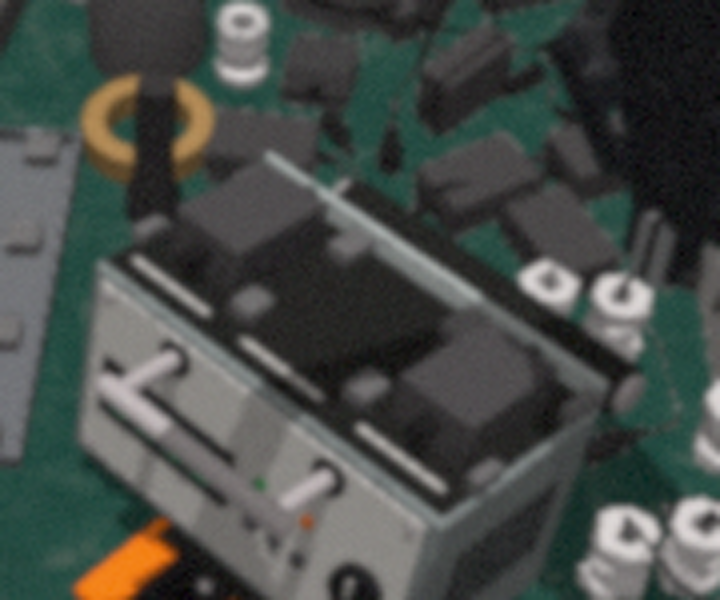

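```bash
python3 - <<'E'
import cv2
t=cv2.imread('pics/w27.png'); cv2.imwrite('pics/c28.png',cv2.resize(t[120:290,335:640],None,fx=2.6,fy=2.6,interpolation=cv2.INTER_CUBIC))
t=cv2.imread('pics/t27.png'); cv2.imwrite('pics/c29.png',cv2.resize(t[150:300,260:460],None,fx=4,fy=4,interpolation=cv2.INTER_CUBIC))
E
```

```text
(no output)
```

View pics/c28.png

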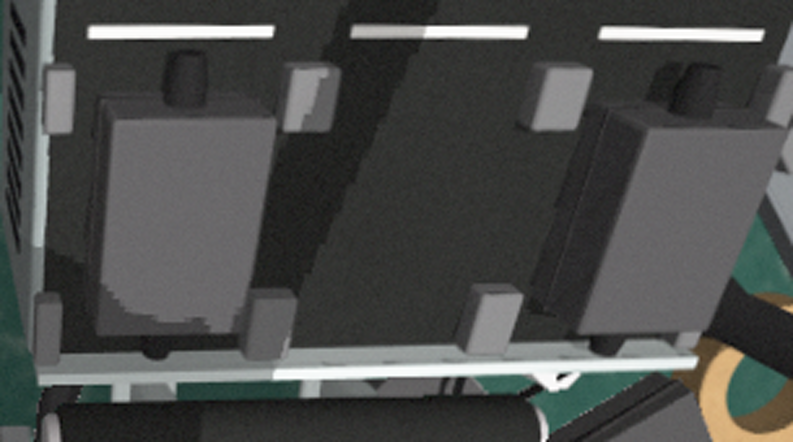

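View pics/c29.png

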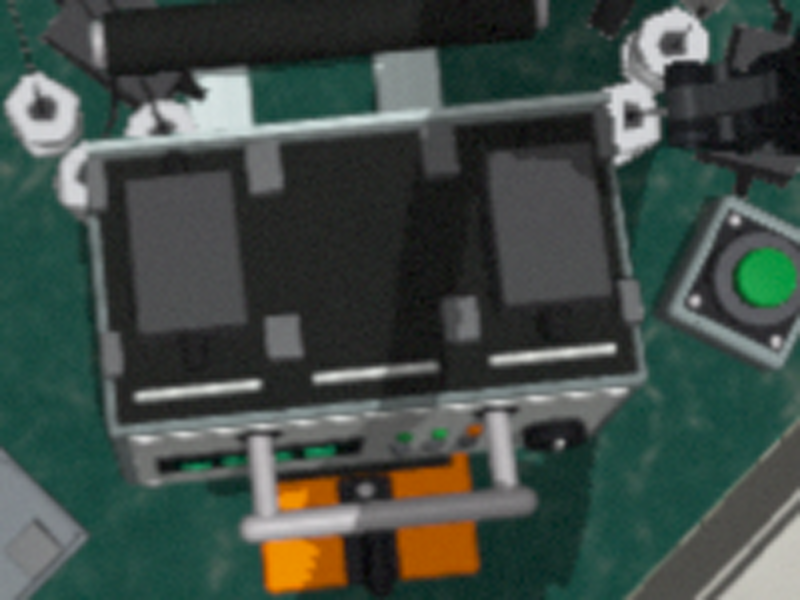

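>>> apply_moves --series '[[0.68,[-0.01,0.03,0],0],[0.68,[-0.02,0.062,-0.02],0],[0.68,[-0.02,0.062,-0.04],0],[0.68,[-0.02,0.062,-0.04],0],[0.68,[-0.02,0.062,-0.04],0]]'

```text
time: 45.45
tool_pos: [635.7, -4.5, 230.0]
tcp_rot: [177.9, 2.1, -175.6]
ft_force: [0.5, -1.1, 0.3]
finger_gap: 57.4
```

```bash
python3 - <<'E'
from fit import *
s=st(); p=snap('wrist','w30.png')
cv2.imwrite('pics/c30.png',cv2.resize(p['color'][150:400,230:480],None,fx=2.4,fy=2.4,interpolation=cv2.INTER_CUBIC))
v=[656.9,68.5,np.radians(4.34),np.radians(10.46)]
q=lambda P:((w2px(p,tilt_pts(v,P))-[230,150])*2.4).round(0).tolist()
print(q([(56,-72,125),(56,-72,137),(60,-72,137)]))
print('body rear end bottom',q([(39.5,-72,125),(39.5,-72,151),(-23.5,-72,151)]),'nub',q([(53.5,-72,136),(-37.5,-72,136)]), 'blk',q([(-19,-36,134),(-37,-36,134),(33,-36,134),(55,-36,134)]))
E
```

```text
{'time': 45.45, 'tool_pos': [635.743, -4.51, 229.96], 'tcp_rot': [177.913, 2.105, -175.577], 'ft_force': [0.5, -1.109, 0.329], 'finger_gap': 57.419, 'joint_pos': [-6.392, 11.496, 82.133, 2.456, 84.699, -101.044]}
[[196.0, 347.0], [196.0, 372.0], [196.0, 383.0]]
body rear end bottom [[196.0, 302.0], [197.0, 357.0], [198.0, 143.0]] nub [[196.0, 363.0], [197.0, 64.0]] blk [[338.0, 131.0], [343.0, 63.0], [323.0, 300.0], [318.0, 361.0]]
```

View pics/c30.png

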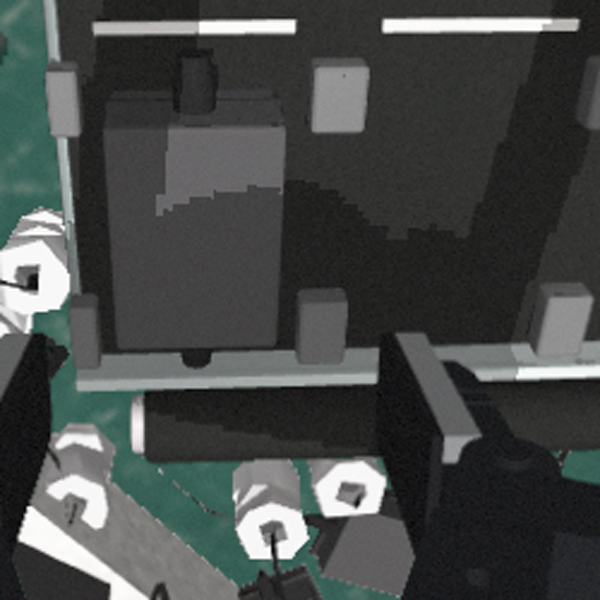

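>>> apply_moves --series '[[0.68,[0,-0.002,-0.03],0],[0.68,[0,-0.002,-0.06],0],[0.68,[0,-0.002,-0.08],0],[0.68,[0,-0.002,-0.08],0],[0.68,[0,-0.002,-0.08],0]]'

```text
time: 46.12
tool_pos: [636.9, -6.9, 152.0]
tcp_rot: [177.9, 2.3, -175.6]
ft_force: [0.5, -0.5, -0.1]
finger_gap: 58.1
```

>>> apply_moves --series '[[0.3,[0,0,0],0],[0.3,[0,0,0],0],[0.3,[0,0,0],0],[0.3,[0,0,0],0]]' --grip_force 20

```text
time: 46.62
tool_pos: [637.9, -7.1, 153.6]
tcp_rot: [178.0, 2.4, -175.6]
ft_force: [0.6, 0.1, 6.3]
finger_gap: 43.3
```

>>> apply_moves --series '[[0.3,[0.002,0.0002,0],0],[0.3,[0.004,0.0003,-0.0005],0],[0.3,[0.004,0.0003,-0.0005],0]]'

```text
time: 47.0
tool_pos: [642.0, -6.8, 153.0]
tcp_rot: [178.0, 2.4, -175.6]
ft_force: [0.5, -0.7, 0.8]
finger_gap: 43.2
```

>>> apply_moves --series '[[0.56,[0,0,0],0],[0.62,[0,0,0.0],0],[0.68,[0,0,0.002],0],[0.68,[0,0,0.002],0]]'

```text
time: 47.5
tool_pos: [642.2, -6.8, 155.3]
tcp_rot: [178.0, 2.4, -175.6]
ft_force: [-0.5, -0.7, 0.6]
finger_gap: 58.0
```

>>> apply_moves --series '[[0.68,[-0.002,0,0.03],0],[0.68,[-0.005,0,0.06],0],[0.68,[-0.006,0.002,0.077],0],[0.68,[-0.006,0.002,0.077],0],[0.68,[-0.006,0.002,0.077],0]]'

```text
time: 48.12
tool_pos: [635.6, -4.7, 230.8]
tcp_rot: [178.0, 2.3, -175.6]
ft_force: [-0.4, -0.2, 0.1]
finger_gap: 57.9
```

```bash
python3 - <<'E'
from fit import *
s=st(); p=snap('wrist','w31.png')
cv2.imwrite('pics/c31.png',cv2.resize(p['color'][150:400,230:480],None,fx=2.4,fy=2.4,interpolation=cv2.INTER_CUBIC))
v=[656.9,68.5,np.radians(4.34),np.radians(10.46)]
q=lambda P:((w2px(p,tilt_pts(v,P))-[230,150])*2.4).round(0).tolist()
print(q([(56,-72,125),(56,-72,137),(60,-72,137)]))
print('body rear end bottom',q([(39.5,-72,125),(39.5,-72,151),(-23.5,-72,151)]),'nub',q([(53.5,-72,136),(-37.5,-72,136)]), 'blk',q([(-19,-36,134),(-37,-36,134),(33,-36,134),(55,-36,134)]))
E
```

```text
{'time': 48.125, 'tool_pos': [635.637, -4.698, 230.757], 'tcp_rot': [177.968, 2.335, -175.595], 'ft_force': [-0.395, -0.214, 0.094], 'finger_gap': 57.898, 'joint_pos': [-6.404, 11.238, 82.347, 2.445, 84.507, -101.044]}
[[197.0, 344.0], [197.0, 370.0], [197.0, 380.0]]
body rear end bottom [[197.0, 300.0], [198.0, 355.0], [198.0, 141.0]] nub [[197.0, 361.0], [197.0, 63.0]] blk [[338.0, 129.0], [344.0, 62.0], [324.0, 298.0], [318.0, 359.0]]
```

View pics/c31.png

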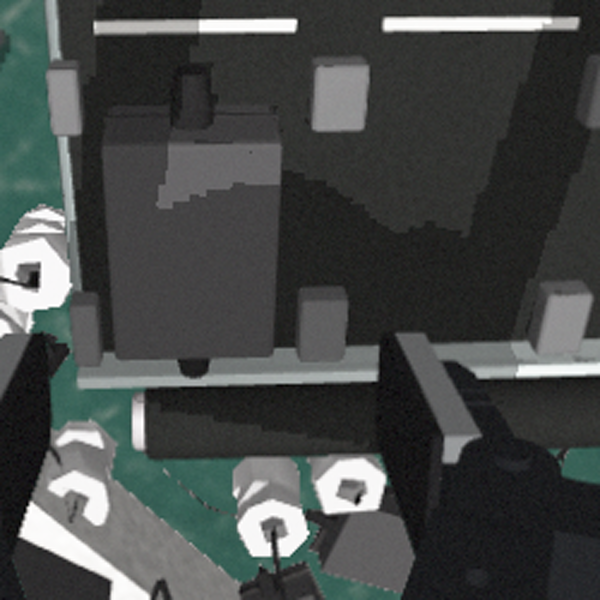

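>>> apply_moves --series '[[0.68,[-0.003,0.045,0.0],0],[0.68,[-0.006,0.09,0.0],0],[0.68,[-0.011,0.1437,0],0],[0.68,[-0.011,0.1437,0],0],[0.68,[-0.011,0.1437,0],0]]'

```text
time: 48.8
tool_pos: [623.9, 138.9, 229.0]
tcp_rot: [178.0, 2.2, -175.5]
ft_force: [0.2, 0.3, -0.3]
finger_gap: 58.1
```

```bash
python3 - <<'E'
from fit import *
s=st(); p=snap('wrist','w32.png')
cv2.imwrite('pics/c32.png',cv2.resize(p['color'][150:400,180:430],None,fx=2.4,fy=2.4,interpolation=cv2.INTER_CUBIC))
v=[656.9,68.5,np.radians(4.34),np.radians(10.46)]
q=lambda P:((w2px(p,tilt_pts(v,P))-[180,150])*2.4).round(0).tolist()
print(q([(56,72,125),(56,72,137),(60,72,137)]))
print('body rear end bottom',q([(39.5,72,125),(39.5,72,151),(-23.5,72,151)]),'nub',q([(53.5,72,136),(-37.5,72,136)]), 'blk',q([(-19,36,134),(-37,36,134),(33,36,134),(55,36,134)]))
E
```

```text
{'time': 48.8, 'tool_pos': [623.903, 138.867, 229.009], 'tcp_rot': [177.988, 2.18, -175.549], 'ft_force': [0.167, 0.282, -0.344], 'finger_gap': 58.121, 'joint_pos': [6.889, 11.543, 82.18, 1.928, 84.017, -87.764]}
[[317.0, 350.0], [317.0, 376.0], [317.0, 387.0]]
body rear end bottom [[317.0, 306.0], [318.0, 362.0], [319.0, 147.0]] nub [[317.0, 367.0], [318.0, 68.0]] blk [[174.0, 136.0], [168.0, 68.0], [189.0, 306.0], [194.0, 368.0]]
```

View pics/c32.png

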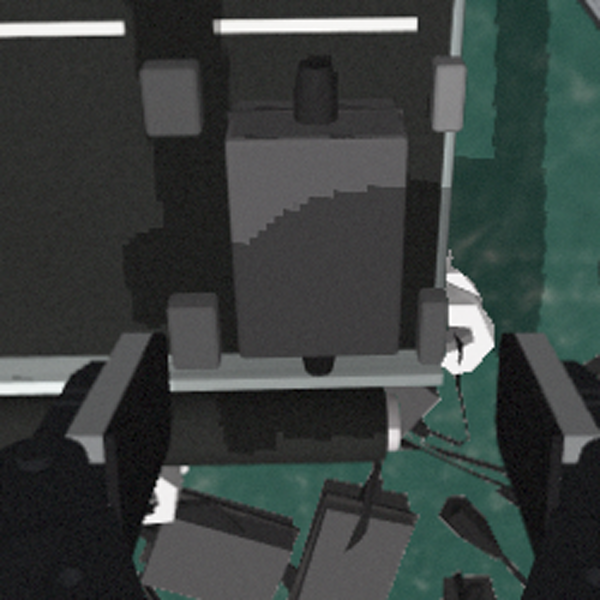

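>>> apply_moves --series '[[0.68,[0.001,-0.0015,-0.03],0],[0.68,[0.001,-0.0015,-0.06],0],[0.68,[0.001,-0.0015,-0.078],0],[0.68,[0.001,-0.0015,-0.078],0],[0.68,[0.001,-0.0015,-0.078],0]]'

```text
time: 49.48
tool_pos: [626.0, 136.4, 152.7]
tcp_rot: [178.0, 2.3, -175.6]
ft_force: [0.9, 0.2, 1.1]
finger_gap: 58.1
```

>>> apply_moves --series '[[0.3,[0,0,0],0],[0.3,[0,0,0],0],[0.3,[0,0,0],0],[0.3,[0,0,0],0]]'

```text
time: 49.98
tool_pos: [627.0, 136.6, 154.3]
tcp_rot: [178.0, 2.5, -175.6]
ft_force: [-0.2, 0.3, 6.7]
finger_gap: 43.4
```

>>> apply_moves --series '[[0.3,[0.001,0.0001,0],0],[0.3,[0.002,0.0002,-0.0004],0],[0.3,[0.002,0.0002,-0.0004],0]]'

```text
time: 50.35
tool_pos: [629.1, 136.9, 154.0]
tcp_rot: [178.0, 2.5, -175.6]
ft_force: [0.4, 0.4, 2.6]
finger_gap: 43.2
```

>>> apply_moves --series '[[0.56,[0,0,0],0],[0.62,[0,0,0.0],0],[0.68,[0,0,0.002],0],[0.68,[0,0,0.002],0]]'

```text
time: 50.85
tool_pos: [629.2, 136.9, 156.2]
tcp_rot: [178.0, 2.5, -175.6]
ft_force: [-0.8, 0.2, -0.1]
finger_gap: 58.2
```

>>> apply_moves --series '[[0.68,[-0.002,0,0.03],0],[0.68,[-0.003,0.001,0.077],0],[0.68,[-0.003,0.001,0.077],0],[0.68,[-0.003,0.001,0.077],0],[0.68,[-0.003,0.001,0.077],0]]'

```text
time: 51.48
tool_pos: [625.4, 137.8, 231.4]
tcp_rot: [178.0, 2.3, -175.6]
ft_force: [-0.5, -0.3, -0.5]
finger_gap: 57.9
```

```bash
python3 - <<'E'
from fit import *
s=st(); p=snap('wrist','w33.png')
cv2.imwrite('pics/c33.png',cv2.resize(p['color'][150:400,180:430],None,fx=2.4,fy=2.4,interpolation=cv2.INTER_CUBIC))
E
```

```text
{'time': 51.475, 'tool_pos': [625.38, 137.767, 231.378], 'tcp_rot': [177.982, 2.336, -175.638], 'ft_force': [-0.506, -0.278, -0.514], 'finger_gap': 57.941, 'joint_pos': [6.774, 11.519, 81.963, 1.928, 84.103, -87.787]}
```

View pics/c33.png

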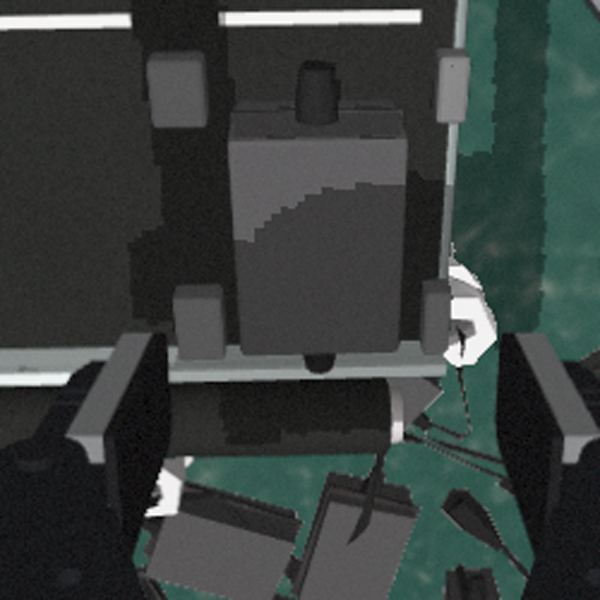

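>>> apply_moves --series '[[0.3,[0,-0.05,0.01],0],[0.1,[-0.001,-0.1,0.01],0],[0,[-0.002,-0.155,0.01],0],[0,[-0.003,-0.21,0],0],[0,[-0.0037,-0.261,-0.03],0]]'

```text
time: 52.15
tool_pos: [622.3, -125.4, 202.1]
tcp_rot: [178.0, 2.5, -175.6]
ft_force: [1.4, -0.2, -0.0]
finger_gap: -0.0
```

>>> apply_moves --series '[[0,[0,0,-0.04],0],[0,[0,0,-0.06],0],[0,[0,0,-0.06],0],[0,[0,0,-0.06],0]]'

```text
time: 52.65
tool_pos: [623.3, -124.8, 143.7]
tcp_rot: [178.1, 2.6, -175.6]
ft_force: [0.5, 0.4, 0.4]
finger_gap: 0.1
```

```bash
python3 - <<'E'
from fit import *
s=st(); p=snap('wrist','w34.png'); print(w2px(p,[[621.7,-123.3,48],s['tool_pos']]))
m=cv2.inRange(cv2.cvtColor(p['color'],cv2.COLOR_BGR2HSV),(50,100,60),(75,255,255)); m[:, :0]=0
n,l,stt,c=cv2.connectedComponentsWithStats(m); print([(stt[i].tolist(),c[i].round(1).tolist(),px2w(p,c[i],48).round(1).tolist()) for i in range(1,n) if stt[i][4]>150])
for d in spotter.search_frame(p,'start_top')[:2]: print(d['p'],c2w(p,d['xyz']).round(1))
T=snap('top','t34.png')
m=cv2.inRange(cv2.cvtColor(T['color'],cv2.COLOR_BGR2HSV),(50,100,60),(75,255,255))
E
```

```text
{'time': 52.65, 'tool_pos': [623.266, -124.777, 143.743], 'tcp_rot': [178.08, 2.591, -175.577], 'ft_force': [0.452, 0.416, 0.44], 'finger_gap': 0.141, 'joint_pos': [-17.477, 14.75, 87.547, 2.832, 76.031, -112.587]}
[[315.61918205 236.84878602]
 [317.46814711 314.49950993]]
[([295, 214, 42, 43, 1399], [315.2, 234.9], [620.4, -123.7, 48.0])]
0.73 [ 616.3 -124.7   52.6]
0.41 [584.8 -42.  116.7]
```

View pics/w34.png

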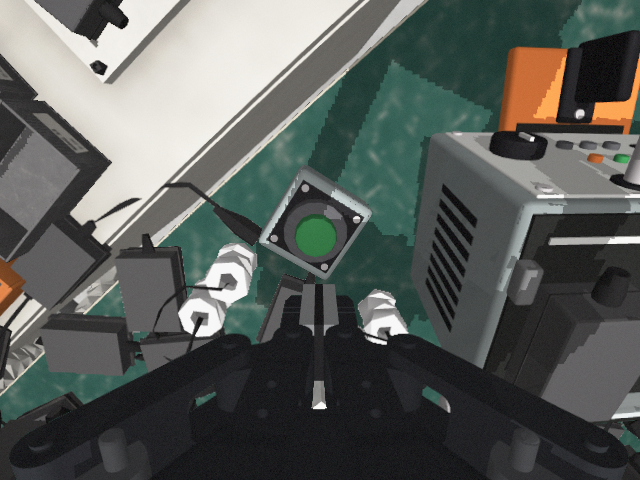

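>>> apply_moves --series '[[0,[-0.0025,0.0012,-0.03],0],[0,[-0.0025,0.0012,-0.06],0],[0,[-0.0025,0.0012,-0.078],0],[0,[-0.0025,0.0012,-0.081],0],[0,[-0.0025,0.0012,-0.081],0]]'

```text
time: 53.42
tool_pos: [621.7, -124.1, 64.4]
tcp_rot: [178.1, 2.7, -175.6]
ft_force: [0.3, -0.5, 0.6]
finger_gap: -0.2
```

>>> apply_moves --series '[[0,[0,0,-0.002],0],[0,[0,0,-0.004],0],[0,[0,0,-0.004],0]]'

```text
time: 53.8
tool_pos: [622.5, -124.3, 61.1]
tcp_rot: [178.2, 2.8, -175.6]
ft_force: [1.6, 0.4, 1.4]
finger_gap: -0.3
```

>>> apply_moves --series '[[0,[-0.0015,0,-0.003],0],[0,[-0.0015,0,-0.005],0],[0,[-0.0015,0,-0.005],0]]'

```text
time: 54.18
tool_pos: [621.7, -124.5, 57.3]
tcp_rot: [178.2, 2.9, -175.6]
ft_force: [0.1, 0.9, 8.7]
finger_gap: 0.2
```

>>> apply_moves --series '[[0,[-0.0005,0,-0.002],0],[0,[-0.0005,0,-0.004],0],[0,[-0.0005,0,-0.004],0]]'

```text
time: 54.55
tool_pos: [622.0, -124.6, 56.7]
tcp_rot: [178.2, 3.0, -175.6]
ft_force: [-10.6, 4.5, 27.1]
finger_gap: -0.0
```

>>> apply_moves --series '[[0,[0,0,0.01],0],[0,[0,0,0.05],0],[0,[0,0,0.1],0],[0,[-0.04,0,0.15],0],[0,[-0.08,-0.02,0.2],0]]'

```text
time: 55.18
tool_pos: [544.1, -141.9, 252.8]
tcp_rot: [178.2, 2.9, -175.5]
ft_force: [0.7, -1.2, 0.0]
finger_gap: -0.3
```

>>> apply_moves --series '[[0.5,[-0.06,-0.01,0],0],[0.5,[-0.12,-0.02,0],0],[0.5,[-0.15,-0.03,0],0],[0.5,[-0.15,-0.03,0],0]]'

```text
time: 55.68
tool_pos: [392.3, -172.3, 252.4]
tcp_rot: [178.2, 2.8, -175.6]
ft_force: [-0.3, -0.5, 0.3]
finger_gap: 42.4
```

```bash
python3 - <<'E'
from fit import *
st(); p=snap('top','t35.png'); S=snap('scene','s35.png')
cv2.imwrite('pics/c35.png',cv2.resize(p['color'][140:340,260:460],None,fx=3,fy=3,interpolation=cv2.INTER_CUBIC))
E
```

```text
{'time': 55.675, 'tool_pos': [392.327, -172.347, 252.393], 'tcp_rot': [178.178, 2.85, -175.602], 'ft_force': [-0.308, -0.512, 0.291], 'finger_gap': 42.414, 'joint_pos': [-33.232, -22.05, 111.329, 3.183, 89.578, -127.666]}
```

View pics/c35.png

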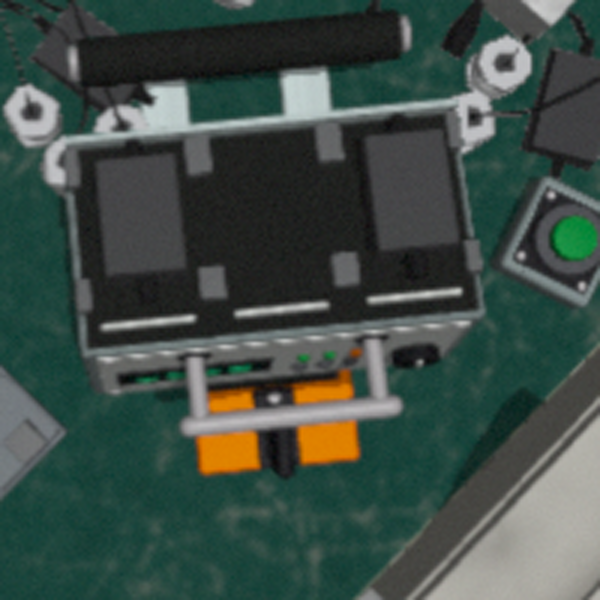

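View pics/s35.png

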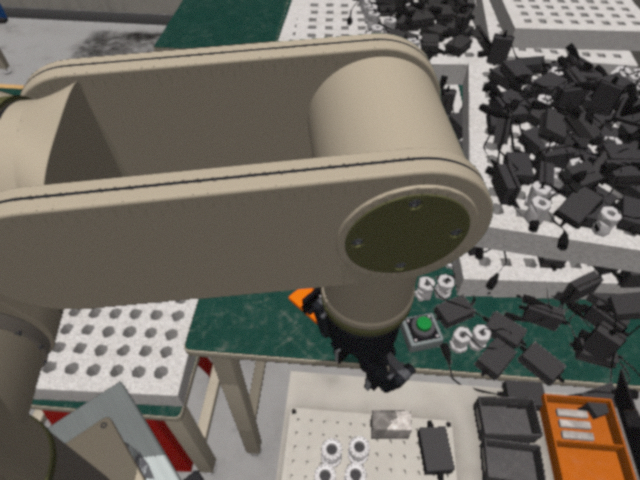

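```bash
python3 -c "
from h import *
st(); print(hand_in())"
```

```text
{'time': 55.775, 'tool_pos': [394.062, -171.92, 252.603], 'tcp_rot': [178.163, 2.89, -175.52], 'ft_force': [1.189, 0.355, -0.737], 'finger_gap': 42.358, 'joint_pos': [-33.084, -21.838, 111.149, 3.217, 89.519, -127.604]}
the job is handed in; nothing more can be done
None
```

The job was carried out in the order asked and handed in at about 56 s, with the robot touching nothing.

- **Tester:** I tipped it by its bar until it leaned on the rail at about 37°. Then I slid the plate in and lowered the tester onto it. My image fit puts the rake at about 10.5° and the plate nose about 65 mm ahead of the rear bottom edge, within the 45 to 90 mm range.
- **Adapters:** only two were in the tray. One lies in the left bay and one in the right, lengthwise up the slope. Their rear ends are an estimated 2–4 mm from the ledge, after I nudged both a few millimetres closer.
- **Button:** after both adapters were in, I pressed until it would go no further. The force rose to about 27 N, against about 4 N needed to press it home. I took that as fully down, as there is no direct reading of the button.

The last top view showed the tester, plate and both adapters still in place.

Two checks disagreed. Position estimates from the different cameras and poses were 2–6 mm apart at times, so the ledge gaps are approximate. The tool also picked up about 3° of tilt during the run, with no visible effect on the result.

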